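# Sweep the printing blocks into their case and shut it

## Task

Put the printing blocks away: first set every stray block from the white board down on the galley board beside the others, then take the bar by its handle, set it down on the board behind all the blocks with its metal straightedge towards the case, and sweep them together right into the case (no reaching into the case with the fingers). When all are fully inside, stand the bar back in the middle of its green mat, and press the lid shut until it clicks and stays down. Leave the bowl, brush, rubbing pad, jars and weight where they are.

Things in the scene. Friction and masses are not known exactly. Their poses are not given: they have to be found in the camera images.
- galley: fixed galley: a flat light-grey board with side rails, leading into an open-fronted case with a lid. Origin: centre of the case mouth, at bench level; x points into the case, z up. Board top (floor of the case too) at z = 10 mm. Board: x = -200 to 0 mm, a lip 8 mm high at its near end, rails 16 mm high and 8 mm thick with inner faces at y = +-95 mm
- mouth (a point): centre of the case mouth on the board top (10 mm above the galley's origin, same axes). The case runs from here to x = 100 mm, as wide as the board inside, walls 8 mm thick and 40 mm high above the board. A brass catch sticks out at its left (+y) side at x = 14 mm, out to y = 132 mm
- lid (a joint): the case's pale lid with a front flap that closes the mouth; rad, 0 = shut, grows as it opens (1.32 at most). It starts at 1.18 to 1.3 and stays there; let go half shut, a weak spring lifts it again to about 1.2. The last 0.1 rad needs an extra push (under 15 N at its front) past the sprung catch; it then stays within 0.03 of shut by itself
- lid_hinge (a point): middle of the lid's hinge line: galley x = 108 mm, height 50 mm; the lid turns about the galley's y axis and reaches 112 mm from here towards the mouth; its plate is 6 mm thick and 206 mm wide, outer face 6 mm above the hinge line when shut, and the flap hangs 34 mm below its front edge
- lid_plate (a point): middle of the top of the brass thumb plate (22 x 60 mm, 4 mm thick) at the front of the lid's outer face: 94 mm from the hinge line along the lid and 10 mm out from it along the lid's outward normal; press here. Its z axis is the lid's outward normal, its x axis runs from the front edge towards the hinge
- bar: sweeping bar, 44 mm deep (x) by 170 mm long (y), 0.13 to 0.21 kg: wooden sole 10 mm thick, metal straightedge 22 mm high along its front (+x), and an upright dark wooden handle at the rear, 18 mm thick (x), 80 mm long (y), centred 13 mm behind the origin, up to 66 mm above the underside. Origin: centre of its underside. Pinch the handle thickness 45 mm up and the fingertips clear the straightedge
- bar_edge (a point): middle of the foot of the bar's straightedge (front face, underside), 22 mm ahead of the bar's origin; axes as bar
- felt_mat: fixed dark green felt mat, 150 (x) x 240 (y) x 4 mm, on which the bar stands at the start, the bar's long side along the mat's long side; origin: centre of its underside; it may be on either side of the galley
- white_mat: fixed white board, 220 (x) x 130 (y) x 4 mm, on which the stray blocks lie at the start; origin: centre of its underside; on the other side of the galley
- block1: printing block of pale brown wood with an inked pattern on top, 28 x 24 x 18 mm (its x, y, z), 15 g; origin: centre of its underside; starts on the galley board (may be absent)
- block2: printing block of pale brown wood with an inked pattern on top, 28 x 24 x 18 mm (its x, y, z), 15 g; origin: centre of its underside; starts on the galley board (may be absent)
- block3: printing block of pale brown wood with an inked pattern on top, 28 x 24 x 18 mm (its x, y, z), 15 g; origin: centre of its underside; starts on the galley board (may be absent)
- block4: printing block of pale brown wood with an inked pattern on top, 28 x 24 x 18 mm (its x, y, z), 15 g; origin: centre of its underside; starts on the galley board (may be absent)
- block5: printing block of pale brown wood with an inked pattern on top, 28 x 24 x 18 mm (its x, y, z), 15 g; origin: centre of its underside; starts on the galley board (may be absent)
- stray1: printing block of pale brown wood with an inked pattern on top, 28 x 24 x 18 mm (its x, y, z), 15 g; origin: centre of its underside; starts astray on the white board (may be absent)
- stray2: printing block of pale brown wood with an inked pattern on top, 28 x 24 x 18 mm (its x, y, z), 15 g; origin: centre of its underside; starts astray on the white board (may be absent)
- stray3: printing block of pale brown wood with an inked pattern on top, 28 x 24 x 18 mm (its x, y, z), 15 g; origin: centre of its underside; starts astray on the white board (may be absent)
- stray4: printing block of pale brown wood with an inked pattern on top, 28 x 24 x 18 mm (its x, y, z), 15 g; origin: centre of its underside; starts astray on the white board (may be absent)
- bowl: bystander: white bowl 110 mm across, 50 mm high; leave alone
- baren: bystander: flat round rubbing pad 104 mm across, 15 mm high; leave alone
- brush: bystander: brush 100 x 45 x 36 mm; leave alone
- jar_red: bystander: red jar 66 mm across, 60 mm high; leave alone
- jar_ochre: bystander: ochre jar 66 mm across, 60 mm high; leave alone
- weight: bystander: small dark iron weight 44 mm across, 50 mm high; leave alone
Not all that is in view belongs to the job. What is shaped like the stray4 but purple is not meant.

How it is judged (in metres and radians):
On the way, in this order (a step that is already met when the one before it is completed fails the run):
1. every block is on the galley, let go (x of block1 in the frame of galley between -0.2 and 0.1 m and y of block1 in the frame of galley between -0.095 and 0.095 m and z of each of block1, block2, block3, block4, block5, stray1, stray2, stray3, stray4 in the frame of galley below 0.045 m and contact force between the fingers and block1 below 0.1 N and x of block2 in the frame of galley between -0.2 and 0.1 m and y of block2 in the frame of galley between -0.095 and 0.095 m and contact force between the fingers and block2 below 0.1 N and x of block3 in the frame of galley between -0.2 and 0.1 m and y of block3 in the frame of galley between -0.095 and 0.095 m and contact force between the fingers and block3 below 0.1 N and x of block4 in the frame of galley between -0.2 and 0.1 m and y of block4 in the frame of galley between -0.095 and 0.095 m and contact force between the fingers and block4 below 0.1 N and x of block5 in the frame of galley between -0.2 and 0.1 m and y of block5 in the frame of galley between -0.095 and 0.095 m and contact force between the fingers and block5 below 0.1 N and x of stray1 in the frame of galley between -0.2 and 0.1 m and y of stray1 in the frame of galley between -0.095 and 0.095 m and contact force between the fingers and stray1 below 0.1 N and x of stray2 in the frame of galley between -0.2 and 0.1 m and y of stray2 in the frame of galley between -0.095 and 0.095 m and contact force between the fingers and stray2 below 0.1 N and x of stray3 in the frame of galley between -0.2 and 0.1 m and y of stray3 in the frame of galley between -0.095 and 0.095 m and contact force between the fingers and stray3 below 0.1 N and x of stray4 in the frame of galley between -0.2 and 0.1 m and y of stray4 in the frame of galley between -0.095 and 0.095 m and contact force between the fingers and stray4 below 0.1 N), for 0.2 s.
2. the held bar is down on the galley board, straightedge towards the case, with every block in front of it (contact force between the fingers and bar above 0.5 N and z of bar_edge in the frame of galley below 0.02 m and x of bar_edge in the frame of galley below -0.02 m and y of bar_edge in the frame of galley between -0.04 and 0.04 m and x of each of block1, block2, block3, block4, block5, stray1, stray2, stray3, stray4 in the frame of bar_edge above 0.008 m), for 0.1 s.
3. every block is inside the case, with the held bar still on the board at the case mouth (x of block1 in the frame of galley between 0.01 and 0.1 m and y of block1 in the frame of galley between -0.095 and 0.095 m and z of each of block1, block2, block3, block4, block5, stray1, stray2, stray3, stray4 in the frame of galley below 0.045 m and x of block2 in the frame of galley between 0.01 and 0.1 m and y of block2 in the frame of galley between -0.095 and 0.095 m and x of block3 in the frame of galley between 0.01 and 0.1 m and y of block3 in the frame of galley between -0.095 and 0.095 m and x of block4 in the frame of galley between 0.01 and 0.1 m and y of block4 in the frame of galley between -0.095 and 0.095 m and x of block5 in the frame of galley between 0.01 and 0.1 m and y of block5 in the frame of galley between -0.095 and 0.095 m and x of stray1 in the frame of galley between 0.01 and 0.1 m and y of stray1 in the frame of galley between -0.095 and 0.095 m and x of stray2 in the frame of galley between 0.01 and 0.1 m and y of stray2 in the frame of galley between -0.095 and 0.095 m and x of stray3 in the frame of galley between 0.01 and 0.1 m and y of stray3 in the frame of galley between -0.095 and 0.095 m and x of stray4 in the frame of galley between 0.01 and 0.1 m and y of stray4 in the frame of galley between -0.095 and 0.095 m and contact force between the fingers and bar above 0.5 N and z of bar_edge in the frame of galley below 0.02 m and x of bar_edge in the frame of galley between -0.02 and 0.06 m), for 0.1 s.
At the end, for the whole second after the job is handed in: every block present lies inside the case (origin 10 mm or more past the mouth), the lid is shut past its catch (under 0.06 rad), and the bar stands upright, released, on the green mat (origin within 45 mm of its centre across, 50 mm along) (x of block1 in the frame of galley between 0.01 and 0.1 m and y of block1 in the frame of galley between -0.095 and 0.095 m and z of each of block1, block2, block3, block4, block5, stray1, stray2, stray3, stray4 in the frame of galley below 0.045 m and x of block2 in the frame of galley between 0.01 and 0.1 m and y of block2 in the frame of galley between -0.095 and 0.095 m and x of block3 in the frame of galley between 0.01 and 0.1 m and y of block3 in the frame of galley between -0.095 and 0.095 m and x of block4 in the frame of galley between 0.01 and 0.1 m and y of block4 in the frame of galley between -0.095 and 0.095 m and x of block5 in the frame of galley between 0.01 and 0.1 m and y of block5 in the frame of galley between -0.095 and 0.095 m and x of stray1 in the frame of galley between 0.01 and 0.1 m and y of stray1 in the frame of galley between -0.095 and 0.095 m and x of stray2 in the frame of galley between 0.01 and 0.1 m and y of stray2 in the frame of galley between -0.095 and 0.095 m and x of stray3 in the frame of galley between 0.01 and 0.1 m and y of stray3 in the frame of galley between -0.095 and 0.095 m and x of stray4 in the frame of galley between 0.01 and 0.1 m and y of stray4 in the frame of galley between -0.095 and 0.095 m and value of joint lid below 0.06 rad and x of bar in the frame of felt_mat between -0.045 and 0.045 m and y of bar in the frame of felt_mat between -0.05 and 0.05 m and angle between bar's own z axis and vertical below 0.1 rad and height (world z) of bar below 0.012 m and linear speed of bar below 0.02 m/s); the robot touches nothing.
It fails at once if a bystander (bowl, baren, brush, jars, weight) is pushed more than 15 mm (distance of any of bowl, baren, brush, jar_red, jar_ochre, weight from where it was at the start of the episode above 0.015 m).
It fails at once if the fingers handle a block inside the case instead of the bar sweeping it in ((x of block1 in the frame of galley between 0.02 and 0.1 m and y of block1 in the frame of galley between -0.095 and 0.095 m and z of block1 in the frame of galley below 0.045 m and contact force between the fingers and block1 above 0.5 N) or (x of block2 in the frame of galley between 0.02 and 0.1 m and y of block2 in the frame of galley between -0.095 and 0.095 m and z of block2 in the frame of galley below 0.045 m and contact force between the fingers and block2 above 0.5 N) or (x of block3 in the frame of galley between 0.02 and 0.1 m and y of block3 in the frame of galley between -0.095 and 0.095 m and z of block3 in the frame of galley below 0.045 m and contact force between the fingers and block3 above 0.5 N) or (x of block4 in the frame of galley between 0.02 and 0.1 m and y of block4 in the frame of galley between -0.095 and 0.095 m and z of block4 in the frame of galley below 0.045 m and contact force between the fingers and block4 above 0.5 N) or (x of block5 in the frame of galley between 0.02 and 0.1 m and y of block5 in the frame of galley between -0.095 and 0.095 m and z of block5 in the frame of galley below 0.045 m and contact force between the fingers and block5 above 0.5 N) or (x of stray1 in the frame of galley between 0.02 and 0.1 m and y of stray1 in the frame of galley between -0.095 and 0.095 m and z of stray1 in the frame of galley below 0.045 m and contact force between the fingers and stray1 above 0.5 N) or (x of stray2 in the frame of galley between 0.02 and 0.1 m and y of stray2 in the frame of galley between -0.095 and 0.095 m and z of stray2 in the frame of galley below 0.045 m and contact force between the fingers and stray2 above 0.5 N) or (x of stray3 in the frame of galley between 0.02 and 0.1 m and y of stray3 in the frame of galley between -0.095 and 0.095 m and z of stray3 in the frame of galley below 0.045 m and contact force between the fingers and stray3 above 0.5 N) or (x of stray4 in the frame of galley between 0.02 and 0.1 m and y of stray4 in the frame of galley between -0.095 and 0.095 m and z of stray4 in the frame of galley below 0.045 m and contact force between the fingers and stray4 above 0.5 N)).
Of block1, block2, block3, block4, block5 only 2 to 4 are there at a start; the rules pass over those that are not, and their reading is None.
Of stray1, stray2, stray3, stray4 only 3 to 4 are there at a start; the rules pass over those that are not, and their reading is None.
At some moment in a run one of block1, block2, block3, block4, block5, stray1, stray2, stray3, stray4 may be knocked a few centimetres aside while the robot is not near it.
It also fails if it takes over 200 s, if anything falls off the work surface, if the arm or the gripper's body presses on something with over 40 N, if the wrist force passes 120 N, or if a joint passes its speed limit or range.

## Robot

A 6-joint arm with a two-finger parallel gripper is mounted at the origin on the work surface. World frame = base frame: x ahead of the robot, y to its left, z up, the work surface at z = 0. Lengths are in mm, angles in rad, forces in N, time in s.
With the tool pointing down it reaches from about 275 to 750 mm from the base axis. Payload 10.2 kg.
Tool frame: the origin (TCP) lies midway between the tips of the shut fingers; the grasp point (between the pads) lies grip_depth behind it (grip_depth is the distance from the TCP to the grasp point, in mm); z points along the fingers, y is the line along which they close (so a half turn about z gives the same grasp; the last joint's range is limited). The gripper opens to 85 mm and grips with 20 to 120 N. Pads are 22 mm wide; open, the fingers measure 114 mm over their backs; the gripper's body (76 mm by 85 mm) begins 54 mm behind the grasp point. The pads swing forward as they close: fully open they stand 13 mm farther back than shut.
Start: joints at [1.127, 0.313, 1.498, -0, 1.331, -0.223], TCP at [114.993, 512.258, 231.294] pointing down, gripper open.
Joint ranges: [-2.94, 2.94], [-0.97, 2.17], [0.19, 2.56], [-1.23, 4.37], [0.02, 3.11], [-2.88, 2.88]. Speed limits (rad/s): [2.39, 2.39, 3.01, 3.14, 3.14, 3.14].

## Interface

Orientations are given as a unit quaternion [w, x, y, z].
In Python, from rig import * gives the robot as it stands.
- The arm moves only by the tool servo_tool, never from a script. Its argument "commands" is a list of rows, each a list of 3 entries, a list of its own where there are three numbers: the gripper command: -1 is fully open, 1 is shut, values between are in proportion, then the shift along the tool's x, y, z in m, then the turn, a rotation vector about the tool's x, y, z in units of 6 degrees (1.0 is 6 degrees). In form: [[grip, [dx, dy, dz], [ax, ay, az]], ...]. A call has 1 to 10 rows; each row shifts and turns the commanded pose from where the row before left it, along the tool's axes as they then stand; what a row does not reach is not made up. A row lasts 1/12 s, in which the tool goes at most 41.7 mm and 7.16 degrees, less where a joint would pass 70% of its speed; a pose out of reach is approached as far as the arm can. A call is refused whole if a number of a shift passes 0.0417 or a number of a turn 1, either way. A call with a gripper value outside its range is refused whole. The fingers move at their own pace and stop on an object; "squeeze" is the grip in N (left out, the last holds). Time passes only in rows, so rows that do not move let the fingers close. It gives the time, the measured TCP pose, the force, the opening and the grip force at its end, in the units of the state.
- sense(): the state, without advancing time (a new reading comes with each control period).
- capture(name): name is "side" or "top"; returns a dict with "pixels" (400x640x3 uint8, red, green, blue), "z_map" (400x640 float32, mm along the optical axis (not along the pixel's ray), 0 where there is no reading), "fx", "fy", "cx", "cy" (pixels), "rvec" (rotation vector, rad) and "tvec" (3), from world to camera coordinates, as OpenCV has them. Camera axes: x right, y down, z forward; pixel columns grow to the right and rows downward; lengths in mm; the calibration is good to about 2 mm. A picture is of the moment at which its call begins.
- finish_job(): hands the job in; it is judged then, once.
The state is a dict: "time_s": time; "joints": joint angles; "dq": joint speeds; "tau": joint torques, N m; "eef_pos": TCP position; "ee_rot": TCP orientation; "force": force on the tool from outside, world axes, zero at the start; "wrist_torque": the same for the moment, N m; "grip_width": opening from 0.0 (shut) to 1.0 (fully open); "grip_force": force on a finger pad.
Only numpy, scipy, OpenCV 4.12 (cv2) and the standard library are available. Lean on these libraries where they do the work, as an engineer would, in place of code of your own. Each camera call takes 0.05 s, during which the arm holds its last target. There are 200 camera calls.

## Working session

There is one attempt and no reset: what is moved stays moved. The work goes in short steps, Python scripts to look and compute and a tool call to move; the robot and the scene stay as the last step left them, time stands still between calls to the robot, and variables do not carry over. Pictures are saved under pics/ and viewed, at most 14 in all, crops included, and the job is handed in when it is done.

Besides the shell and the picture viewer there is one more tool, called after ">>>" as name([rows], argument=value, ...), one row to a line, values as JSON. servo_tool: Moves the arm, as the interface text tells. Its arguments: {"type":"object","properties":{"commands":{"type":"array"},"squeeze":{"type":"number"}},"required":["commands"]}

```bash
ls; mkdir -p pics; cat > h.py <<'E'
from rig import *
import numpy as np, cv2
def cam(n):
    c=capture(n); c['R']=cv2.Rodrigues(np.array(c['rvec'],float))[0]; c['t']=np.array(c['tvec'],float).ravel(); return c
def save(c,name): cv2.imwrite('pics/'+name,c['pixels'][:,:,::-1])
def cloud(c):
    v,u=np.mgrid[0:400,0:640]; z=c['z_map']
    P=np.stack([(u-c['cx'])/c['fx']*z,(v-c['cy'])/c['fy']*z,z],-1)
    return (P-c['t'])@c['R']
def ray(c,u,v,h):
    d=np.array([(u-c['cx'])/c['fx'],(v-c['cy'])/c['fy'],1])@c['R']; o=-c['t']@c['R']
    return o+d*(h-o[2])/d[2]
E
python3 - <<'E'
from h import *
s=sense(); print({k:np.round(v,3) for k,v in s.items()})
for n in ('top','side'):
    c=cam(n); save(c,n+'0.png'); print(n,-c['t']@c['R'],c['R'][2],c['fx'])
    np.save(n+'0.npy',cloud(c))
E
```

```text
pics
{'time_s': np.float64(0.0), 'joints': array([ 1.127,  0.313,  1.498, -0.   ,  1.331, -0.223]), 'dq': array([-0.001, -0.001, -0.   , -0.001, -0.001,  0.001]), 'tau': array([-2.0000e-03, -4.1228e+01, -2.5973e+01, -0.0000e+00,  4.0000e-03,
        0.0000e+00]), 'eef_pos': array([114.861, 512.008, 230.713]), 'ee_rot': array([-0.   ,  0.11 ,  0.994, -0.001]), 'force': array([ 0.362,  0.455, -0.601]), 'wrist_torque': array([-0.02 , -0.026,  0.051]), 'grip_force': np.float64(0.0), 'grip_width': np.float64(0.993)}
top [ 498.05658471  -21.34898285 1132.73928691] [ 0.06231461  0.02790839 -0.99766628] 367.25750219180094
side [ 114.25195531  683.57461295 1035.98885177] [ 0.36492189 -0.55459022 -0.74783802] 457.27215414636254
```

View pics/top0.png

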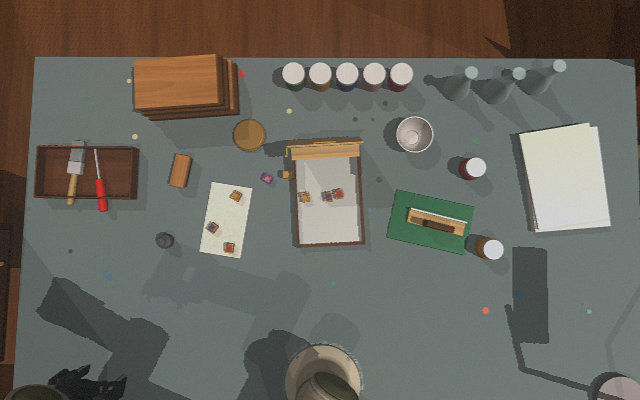

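View pics/side0.png

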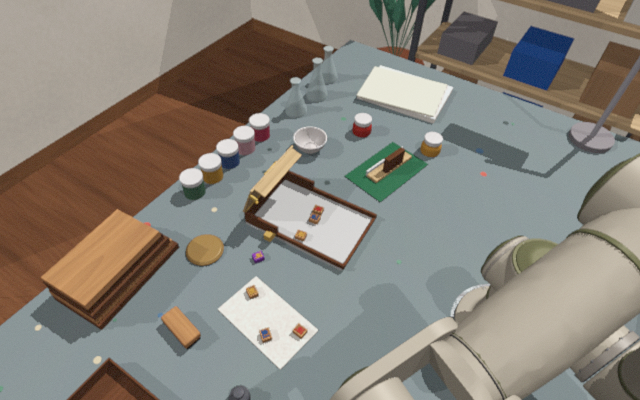

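The top view shows three strays on the white board at (236,196), (212,227) and (229,247). Three blocks are on the galley at (304,197), (326,196) and (338,194). The block-like item at (267,178) is purple and off the white board, so it is the decoy. The bar is on the green mat at (437,222), with its light metal edge on the upper (+x) side. Next I'll measure these.

```bash
cat >> h.py <<'E'
def poly(c,mask,h,off=(0,0)):
    """min-area rect of mask's outline cast on plane z=h: centre, size, angle"""
    cs,_=cv2.findContours(mask.astype(np.uint8),cv2.RETR_EXTERNAL,cv2.CHAIN_APPROX_NONE)
    k=max(cs,key=cv2.contourArea)[:,0]
    p=np.array([ray(c,u,v,h)[:2] for u,v in k],np.float32)
    return cv2.minAreaRect(p)
def blobs(c,m,lo,hi):
    n,l,s,ce=cv2.connectedComponentsWithStats(m.astype(np.uint8),connectivity=4)
    return [(l==i,s[i],ce[i]) for i in range(1,n) if lo<s[i][4]<hi]
E
python3 - <<'E'
from h import *
c=cam('top'); P=cloud(c); img=c['pixels']; hsv=cv2.cvtColor(img,cv2.COLOR_RGB2HSV); z=P[...,2]
H,S,V=hsv[...,0],hsv[...,1],hsv[...,2]
for name,m,h,lo in [('green',(H>60)&(H<90)&(S>120),4,800),]:
    for b,s,ce in blobs(c,m,lo,99999): print(name,s,poly(c,b,h))
wm=np.zeros((400,640),bool); wm[170:270,190:262]=1
m=wm&(V>170)
for b,s,ce in blobs(c,m,500,99999): print('white',s,poly(c,b,4),'z',np.median(z[b]))
print('blocks white')
for b,s,ce in blobs(c,wm&(z>14),20,500): print(np.round(ce,1),s[4],np.round(np.median(P[b],0),1),poly(c,b,22))
g=np.zeros((400,640),bool); g[160:240,298:358]=1
print('galley blocks; board z',np.median(z[205:235,310:345]))
for b,s,ce in blobs(c,g&(z>20),20,900): print(np.round(ce,1),s[4],np.round(np.median(P[b],0),1),poly(c,b,28))
bm=np.zeros((400,640),bool); bm[195:250,395:470]=1
print('bar')
for t in (8,40,60):
  for b,s,ce in blobs(c,bm&(z>t),20,3000): print(t,np.round(ce,1),s[4],np.round(np.percentile(z[b],[5,50,95]),1),poly(c,b,{8:14,40:66,60:66}[t]))
# enlarged crop
cv2.imwrite('pics/crop1.png',cv2.resize(img[125:265,190:370,::-1],None,fx=4,fy=4,interpolation=cv2.INTER_CUBIC))
d=cam('side'); Q=cloud(d)
print('decoy-top',z[178,267],P[178,267], 'pupl hsv',hsv[178,267])
# rails: brown points z 22..30
r=np.zeros((400,640),bool); r[165:255,285:370]=1
m=r&(z>18)&(z<34)&(V<130)
for b,s,ce in blobs(c,m,60,9999): print('rail',s,np.round(ce),poly(c,b,26),np.median(z[b]))
E
```

```text
white [ 200  182   52   76 2585] ((481.5125732421875, 306.7844543457031), (128.01536560058594, 218.0005645751953), 81.57300567626953) z 4.478283440879637
blocks white
[235.8 195.6] 76 [553.6 271.6  21.4] ((554.6392211914062, 271.9509582519531), (24.88414764404297, 27.602388381958008), 60.22684860229492)
[211.7 227.3] 78 [457.8 342.8  21.1] ((456.7686767578125, 342.6815185546875), (24.621334075927734, 28.414501190185547), 54.38135528564453)
[228.6 247.7] 78 [396.1 289.9  21.3] ((397.1272888183594, 287.9630432128906), (27.01906394958496, 24.45431137084961), 1.011644721031189)
galley blocks; board z 10.611057825018282
[338.8 193.6] 74 [563.3 -42.3  26.9] ((564.7744750976562, -42.32422637939453), (27.147897720336914, 24.058378219604492), 0.7855304479598999)
[304.6 196.8] 75 [552.8  60.3  26.7] ((553.4276733398438, 61.34050750732422), (27.866249084472656, 23.69253158569336), 12.374022483825684)
[328.1 196.5] 74 [553.9  -9.4  27.4] ((555.369140625, -9.831657409667969), (27.763635635375977, 23.266883850097656), 10.286114692687988)
bar
8 [435.9 221.3] 874 [11.2 16.4 71.8] ((484.57177734375, -337.13995361328125), (177.78616333007812, 47.60652160644531), 76.31159973144531)
40 [438.9 226. ] 204 [52.5 70.  73.8] ((473.4101867675781, -328.83807373046875), (86.62020111083984, 19.757118225097656), 76.04109191894531)
60 [439.6 226. ] 187 [66.7 70.3 73.9] ((473.2664794921875, -330.92913818359375), (82.49187469482422, 19.026084899902344), 76.03942108154297)
decoy-top 19.47872495898628 [609.82038108 178.05682574  19.47872496] pupl hsv [ 18 179 182]
rail [293 169  11  79 218] [296. 213.] ((518.9909057617188, 88.16224670410156), (236.57884216308594, 20.911094665527344), 6.952173709869385) 26.204132769126943
rail [351 175  14  70 235] [361. 214.] ((518.0155639648438, -98.56565856933594), (207.2991485595703, 38.74767303466797), 0.44771066308021545) 25.949819612746445
```

View pics/crop1.png

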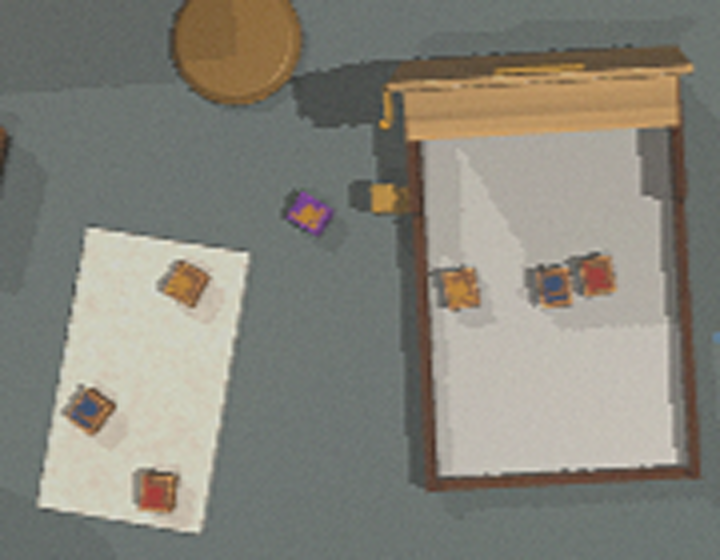

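The enlarged crop confirms it: three brown blocks at (185,284), (90,408) and (157,490) lie on the white board. The purple one at (310,212) is on the bench and will be left alone. Now the galley pose, mat and bar.

```bash
python3 - <<'E'
from h import *
c=cam('top'); P=cloud(c); img=c['pixels']; hsv=cv2.cvtColor(img,cv2.COLOR_RGB2HSV); z=P[...,2]
H,S,V=hsv[...,0],hsv[...,1],hsv[...,2]
print('mat hsv',hsv[235,400],hsv[245,450])
m=(abs(P[...,0]-480)<150)&(abs(P[...,1]+330)<180)&(img[...,1].astype(int)-img[...,0]>35)
for b,s,ce in blobs(c,m,800,99999): print('green',s,poly(c,b,4))
# galley rails: z 22..30
for sgn,(u0,u1) in ((1,(285,302)),(-1,(352,372))):
    r=np.zeros((400,640),bool); r[185:240,u0:u1]=1
    p=P[r&(z>23)&(z<30)][:,:2].astype(np.float32)
    l=cv2.fitLine(p,cv2.DIST_HUBER,0,.01,.01).ravel(); print(sgn,len(p),l[:2],np.degrees(np.arctan2(l[1],l[0])),l[2:], 'y at x=500',l[3]+(500-l[2])*l[1]/l[0])
# near lip edge: white->brown transitions along columns; brown ->bench
for u in (310,320,330,340,350):
    col=[(v,tuple(img[v,u]),round(float(z[v,u]),1)) for v in range(238,250)]
    k=max(range(235,248),key=lambda v:int(V[v,u])-int(V[v+1,u]))
    print(u,k,np.round(ray(c,u,k+.5,12)[:2],1),[(int(V[v,u]),round(float(z[v,u]))) for v in range(238,252)])
# case wall fronts
r=np.zeros((400,640),bool); r[140:190,280:372]=1
for b,s,ce in blobs(c,r&(z>42)&(z<56),10,999): q=P[b]; print('wall',s,np.round(q.min(0),1),np.round(q.max(0),1))
br=(H>18)&(H<30)&(S>150)&(V>120)&r
for b,s,ce in blobs(c,br,15,999): q=P[b]; print('brass',s,np.round(ce,1),np.round(np.median(q,0),1),poly(c,b,float(np.median(q[:,2]))))
E
```

```text
mat hsv [ 70 101 106] [ 69  89 109]
green [ 387  190   87   65 2789] ((484.4549560546875, -319.7415771484375), (237.12814331054688, 147.9106903076172), 77.93138885498047)
1 149 [0.99825925 0.0589788 ] 3.381198 [505.62143  87.47919] y at x=500 87.147064
-1 141 [0.9976216  0.06892826] 3.9524322 [ 510.85992  -110.018166] y at x=500 -110.76851
310 243 [412.5  43.5] [(189, 8), (192, 9), (192, 12), (190, 10), (198, 10), (183, 14), (93, 17), (102, 20), (104, 16), (103, -1), (108, 3), (109, 2), (106, -2), (105, 4)]
320 242 [416.1  13.1] [(193, 10), (194, 10), (196, 11), (196, 13), (200, 10), (92, 10), (104, 17), (105, 20), (105, 18), (108, 3), (110, 0), (110, 3), (109, 3), (107, 5)]
330 241 [419.6 -17.1] [(195, 11), (196, 12), (197, 13), (199, 7), (132, 13), (96, 20), (103, 19), (101, 18), (104, 1), (113, -1), (110, 0), (106, 4), (107, 1), (110, 1)]
340 241 [420.1 -47.4] [(194, 13), (197, 10), (195, 9), (204, 15), (87, 14), (104, 19), (103, 15), (102, 20), (111, 1), (105, 0), (106, 3), (108, 2), (105, -1), (117, 4)]
350 240 [423.6 -77.6] [(199, 9), (199, 7), (200, 11), (133, 11), (85, 13), (101, 18), (100, 18), (103, 0), (108, 2), (107, 0), (107, 2), (104, 0), (118, 2), (120, 1)]
wall [358 144   4  31  67] [ 621.7 -106.3   42.9] [711.6 -96.6  54.7]
wall [291 159   4  20  55] [608.1  92.2  43.2] [665.  102.5  54.5]
```

```bash
cat >> h.py <<'E'
G0=np.array([615.5,-3.7]); GY=np.radians(4.0)
def g2w(x,y): return G0+np.array([x*np.cos(GY)-y*np.sin(GY),x*np.sin(GY)+y*np.cos(GY)])
def w2g(p):
    d=np.array(p)[:2]-G0; return np.array([d[0]*np.cos(GY)+d[1]*np.sin(GY),-d[0]*np.sin(GY)+d[1]*np.cos(GY)])
from scipy.spatial.transform import Rotation as Ro
def plan(p0,yaw0,*steps):
    """yaw = world angle (deg) of tool y, tool down. steps: (x,y,z,yaw). prints turn (6deg units) then tool-axis shift after the turn, mm"""
    for x,y,z,yaw in steps:
        a=np.radians(yaw); X=np.array([-np.sin(a),np.cos(a)]);Y=np.array([np.cos(a),np.sin(a)])
        d=np.array([x,y])-p0[:2]
        print('turn az %.2f  shift x %.1f y %.1f z %.1f'%(-(yaw-yaw0)/6,d@X,d@Y,p0[2]-z)); p0=np.array([x,y,z]);yaw0=yaw
def now():
    s=sense(); R=Ro.from_quat(np.roll(s['ee_rot'],-1)).as_matrix()
    return np.array(s['eef_pos']),np.degrees(np.arctan2(R[1,1],R[0,1])),R[2,2],s
E
python3 - <<'E'
import rig
from h import *
print([n for n in dir(rig) if not n.startswith('_')], getattr(rig,'grip_depth',None))
p,y,_,s=now(); print(p,y,s['grip_width'])
plan(p,y,(554.6,271.7,100,60.2),(554.6,271.7,9,60.2))
E
```

```text
['PlanningError', 'capture', 'finish_job', 'grip_depth', 'sense'] 18.700000000000003
[114.96483561 512.14666757 231.03843021] 77.34747019898252 0.9991714037990049
turn az 2.86  shift x -501.0 y 9.8 z 131.0
turn az -0.00  shift x 0.0 y 0.0 z 91.0
```

>>> servo_tool([
  [-1,[0,0,0.04],[0,0,0.95]],
  [-1,[0,0,0.04],[0,0,0.95]],
  [-1,[0,0.01,0.04],[0,0,0.96]],
  [-1,[-0.033,0,0],[0,0,0]],
  [-1,[-0.033,0,0],[0,0,0]],
  [-1,[-0.033,0,0],[0,0,0]],
  [-1,[-0.033,0,0],[0,0,0]],
  [-1,[-0.033,0,0],[0,0,0]],
  [-1,[-0.033,0,0],[0,0,0]],
  [-1,[-0.033,0,0],[0,0,0]],
], squeeze=30)

```text
time_s: 1.08
eef_pos: [320.8, 405.5, 111.3]
ee_rot: [-0.0, 0.257, 0.966, -0.0]
force: [0.4, 1.1, 0.3]
grip_width: 1.0
grip_force: 0.0
```

>>> servo_tool([
  [-1,[-0.033,0,0],[0,0,0]],
  [-1,[-0.033,0,0],[0,0,0]],
  [-1,[-0.033,0,0],[0,0,0]],
  [-1,[-0.033,0,0],[0,0,0]],
  [-1,[-0.033,0,0],[0,0,0]],
  [-1,[-0.033,0,0],[0,0,0]],
  [-1,[-0.033,0,0],[0,0,0]],
  [-1,[-0.033,0,0],[0,0,0]],
  [-1,[0,0,0],[0,0,0]],
  [-1,[0,0,0],[0,0,0]],
])

```text
time_s: 1.92
eef_pos: [549.4, 274.3, 110.7]
ee_rot: [-0.0, 0.258, 0.966, -0.0]
force: [0.2, 0.6, -0.6]
grip_width: 1.002
grip_force: 0.0
```

```bash
python3 - <<'E'
from h import *
p,y,t,s=now(); print(p,y,t,s['grip_width'],s['joints'],s['time_s'])
plan(p,y,(554.6,271.7,5.5,60.2))
E
```

```text
[549.39540356 274.27312046 110.71150664] 60.06301142258745 -0.9999998303376103 1.0022789627104483 [ 2.72457632e-01  6.16203794e-01  1.36244599e+00  5.96503660e-05
  1.16352280e+00 -7.75863236e-01] 1.9167
turn az -0.02  shift x -5.8 y 0.4 z 105.2
```

>>> servo_tool([
  [-1,[-0.006,0,0.03],[0,0,0]],
  [-1,[0,0,0.03],[0,0,0]],
  [-1,[0,0,0.025],[0,0,0]],
  [-1,[0,0,0.02],[0,0,0]],
  [-1,[0,0,0],[0,0,0]],
  [1,[0,0,0],[0,0,0]],
  [1,[0,0,0],[0,0,0]],
  [1,[0,0,0],[0,0,0]],
  [1,[0,0,0],[0,0,0]],
  [1,[0,0,0],[0,0,0]],
])

```text
time_s: 2.75
eef_pos: [554.2, 272.5, 7.3]
ee_rot: [0.001, 0.257, 0.966, 0.0]
force: [-0.6, -0.0, 0.2]
grip_width: 0.304
grip_force: 0.2
```

>>> servo_tool([
  [1,[0,0,0],[0,0,0]],
  [1,[0,0,0],[0,0,0]],
  [1,[0,0,0],[0,0,0]],
  [1,[0,0,0],[0,0,0]],
])

```text
time_s: 3.08
eef_pos: [554.3, 272.5, 7.4]
ee_rot: [0.001, 0.257, 0.966, 0.0]
force: [-0.9, 0.0, 5.9]
grip_width: 0.272
grip_force: 30.2
```

```bash
python3 - <<'E'
from h import *
p,y,t,s=now(); print(p,y,t,s['grip_width'],s['grip_force'],s['time_s'])
x,yy=g2w(-100,45)
plan(p,y,(p[0],p[1],90,94),(x,yy,90,94),(x,yy,12,94))
E
```

```text
[554.3200849  272.52028113   7.41621083] 60.18880832823562 -0.9999984923184754 0.2718963619730419 30.15709787607193 3.0833
turn az -5.64  shift x 0.0 y 0.0 z -82.6
turn az 0.00  shift x 58.2 y -234.8 z 0.0
turn az 0.00  shift x 0.0 y 0.0 z 78.0
```

>>> servo_tool([
  [1,[0,0,-0.04],[0,0,0]],
  [1,[0,0,-0.04],[0,0,0]],
  [1,[0,0,0],[0,0,-0.94]],
  [1,[0,0,0],[0,0,-0.94]],
  [1,[0,0,0],[0,0,-0.94]],
  [1,[0,0,0],[0,0,-0.94]],
  [1,[0,0,0],[0,0,-0.94]],
  [1,[0,0,0],[0,0,-0.94]],
  [1,[0.008,-0.033,0],[0,0,0]],
  [1,[0.008,-0.033,0],[0,0,0]],
])

```text
time_s: 3.92
eef_pos: [542.0, 205.5, 86.2]
ee_rot: [0.0, -0.037, 0.999, 0.0]
force: [0.4, -1.1, -0.5]
grip_width: 0.271
grip_force: 29.6
```

>>> servo_tool([
  [1,[0.008,-0.033,0],[0,0,0]],
  [1,[0.008,-0.033,0],[0,0,0]],
  [1,[0.008,-0.033,0],[0,0,0]],
  [1,[0.008,-0.033,0],[0,0,0]],
  [1,[0.008,-0.033,0],[0,0,0]],
  [1,[0,0,0],[0,0,0]],
  [1,[0,0,0],[0,0,0]],
])

```text
time_s: 4.5
eef_pos: [514.2, 36.7, 86.6]
ee_rot: [0.0, -0.034, 0.999, 0.0]
force: [-1.0, 0.8, -0.1]
grip_width: 0.273
grip_force: 29.6
```

```bash
python3 - <<'E'
from h import *
p,y,t,s=now(); print(p,y,t,s['grip_width'],s['grip_force'],s['time_s'],s['joints'])
x,yy=g2w(-100,45)
plan(p,y,(x,yy,14.5,94),(x,yy,90,54.4),(456.8,342.6,90,54.4))
E
```

```text
[514.154262    36.73864799  86.63189395] 93.86106067398659 -0.9999999114887544 0.2725402937915601 29.610291123390198 4.5 [-1.56308694e-01  4.56136106e-01  1.70412669e+00  1.44590075e-04
  9.80926649e-01 -1.79457364e+00]
turn az -0.02  shift x 1.7 y -2.4 z 72.1
turn az 6.60  shift x 0.0 y 0.0 z -75.5
turn az -0.00  shift x 224.9 y 218.3 z 0.0
```

>>> servo_tool([
  [1,[0.0015,-0.0025,0.03],[0,0,0]],
  [1,[0,0,0.03],[0,0,0]],
  [1,[0,0,0.012],[0,0,0]],
  [1,[0,0,0],[0,0,0]],
  [0.15,[0,0,0],[0,0,0]],
  [0.15,[0,0,0],[0,0,0]],
  [0.15,[0,0,0],[0,0,0]],
  [0.15,[0,0,-0.025],[0,0,0]],
  [0.15,[0,0,-0.025],[0,0,0]],
  [0.15,[0,0,-0.025],[0,0,0]],
])

```text
time_s: 5.33
eef_pos: [512.7, 35.6, 90.7]
ee_rot: [0.0, -0.035, 0.999, 0.0]
force: [-0.0, 0.6, -0.1]
grip_width: 0.423
grip_force: 0.0
```

>>> servo_tool([
  [-1,[0,0,0],[0,0,0.94]],
  [-1,[0,0,0],[0,0,0.94]],
  [-1,[0,0,0],[0,0,0.94]],
  [-1,[0,0,0],[0,0,0.94]],
  [-1,[0,0,0],[0,0,0.94]],
  [-1,[0,0,0],[0,0,0.94]],
  [-1,[0,0,0],[0,0,0.94]],
  [-1,[0.025,0.024,0],[0,0,0]],
  [-1,[0.025,0.024,0],[0,0,0]],
  [-1,[0.025,0.024,0],[0,0,0]],
])

```text
time_s: 6.17
eef_pos: [493.3, 138.7, 89.9]
ee_rot: [0.0, 0.305, 0.952, 0.0]
force: [0.5, -0.5, -0.4]
grip_width: 1.0
grip_force: 0.0
```

>>> servo_tool([
  [-1,[0.025,0.024,0],[0,0,0]],
  [-1,[0.025,0.024,0],[0,0,0]],
  [-1,[0.025,0.024,0],[0,0,0]],
  [-1,[0.025,0.024,0],[0,0,0]],
  [-1,[0.025,0.024,0],[0,0,0]],
  [-1,[0.025,0.026,0],[0,0,0]],
  [-1,[0,0,0],[0,0,0]],
  [-1,[0,0,0],[0,0,0]],
])

```text
time_s: 6.83
eef_pos: [455.3, 345.0, 89.6]
ee_rot: [0.0, 0.303, 0.953, 0.0]
force: [0.4, -1.1, 0.2]
grip_width: 0.997
grip_force: 0.0
```

```bash
cat > blk.py <<'E'
from h import *
def blocks(c=None):
    c=c or cam('top'); P=cloud(c); z=P[...,2]
    for lo,h,(x0,x1,y0,y1) in ((14,22,(375,590,225,390)),(20,28,(425,740,-89,80))):
        m=(P[...,0]>x0)&(P[...,0]<x1)&(P[...,1]>y0)&(P[...,1]<y1)&(z>lo)&(z<45)
        for b,s,ce in blobs(c,m,20,400):
            r=poly(c,b,h); print('px',np.round(ce),s[4],'z %.0f'%np.median(z[b]),np.round(r[0],1),np.round(r[1],1),'ang %.0f'%r[2],'g',np.round(w2g(r[0]),1))
    return c
E
python3 - <<'E'
from blk import *
p,y,t,s=now(); print(p,y,t,s['grip_width'],s['time_s'])
blocks()
plan(p,y,(456.8,342.6,8,54.4))
E
```

```text
[455.28764355 345.01934064  89.5785682 ] 54.730404107007516 -0.9999997625598465 0.9974321694524897 6.8333
px [212. 227.] 78 z 21 [456.5 342.9] [24.6 27.8] ang 54 g [-134.4  356.8]
px [229. 248.] 75 z 22 [397.1 288. ] [27.  24.5] ang 1 g [-197.5  306.2]
px [339. 194.] 72 z 27 [564.8 -42.3] [27.1 24.1] ang 1 g [-53.3 -35. ]
px [305. 197.] 75 z 28 [553.4  61.3] [27.9 23.7] ang 12 g [-57.4  69.2]
px [328. 196.] 74 z 27 [555.4  -9.8] [27.8 23.3] ang 10 g [-60.4  -1.9]
px [313. 211.] 77 z 27 [512.5  36.7] [27.1 21.1] ang 1 g [-100.    47.5]
turn az 0.06  shift x -2.6 y -1.1 z 81.6
```

>>> servo_tool([
  [-1,[-0.0025,-0.001,0.03],[0,0,0]],
  [-1,[0,0,0.03],[0,0,0]],
  [-1,[0,0,0.022],[0,0,0]],
  [-1,[0,0,0],[0,0,0]],
  [1,[0,0,0],[0,0,0]],
  [1,[0,0,0],[0,0,0]],
  [1,[0,0,0],[0,0,0]],
  [1,[0,0,0],[0,0,0]],
  [1,[0,0,0],[0,0,0]],
  [1,[0,0,0],[0,0,0]],
])

```text
time_s: 7.72
eef_pos: [458.0, 341.4, 8.4]
ee_rot: [0.001, 0.304, 0.953, 0.001]
force: [-1.2, -1.1, 6.0]
grip_width: 0.275
grip_force: 30.2
```

>>> servo_tool([
  [1,[0,0,0],[0,0,0]],
  [1,[0,0,0],[0,0,0]],
  [1,[0,0,-0.04],[0,0,0]],
  [1,[0,0,-0.04],[0,0,0]],
  [1,[0,0,0],[0,0,-0.93]],
  [1,[0,0,0],[0,0,-0.93]],
  [1,[0,0,0],[0,0,-0.93]],
  [1,[0,0,0],[0,0,-0.93]],
  [1,[0,0,0],[0,0,-0.93]],
  [1,[0,0,0],[0,0,-0.93]],
])

```text
time_s: 8.55
eef_pos: [457.4, 341.2, 87.5]
ee_rot: [0.0, 0.015, 1.0, 0.0]
force: [1.0, -0.7, -0.3]
grip_width: 0.27
grip_force: 29.7
```

```bash
python3 - <<'E'
from h import *
p,y,t,s=now(); print(p,y,t,s['grip_width'],s['grip_force'],s['time_s'])
x,yy=g2w(-100,-5)
plan(p,y,(x,yy,p[2],94),(x,yy,14.5,94))
E
```

```text
[457.37799368 341.20873738  87.54892669] 88.3120316555052 -0.9999999771835251 0.2703697112326416 29.66609537601471 8.55
turn az -0.95  shift x -33.7 y -360.1 z 0.0
turn az 0.00  shift x 0.0 y 0.0 z 73.0
```

>>> servo_tool([
  [1,[0,0,0],[0,0,-0.95]],
  [1,[-0.0034,-0.036,0],[0,0,0]],
  [1,[-0.0034,-0.036,0],[0,0,0]],
  [1,[-0.0034,-0.036,0],[0,0,0]],
  [1,[-0.0034,-0.036,0],[0,0,0]],
  [1,[-0.0034,-0.036,0],[0,0,0]],
  [1,[-0.0034,-0.036,0],[0,0,0]],
  [1,[-0.0034,-0.036,0],[0,0,0]],
  [1,[-0.0034,-0.036,0],[0,0,0]],
  [1,[-0.0034,-0.036,0],[0,0,0]],
])

```text
time_s: 9.38
eef_pos: [509.1, 18.1, 87.7]
ee_rot: [0.0, -0.033, 0.999, -0.0]
force: [0.7, 0.7, -0.2]
grip_width: 0.27
grip_force: 29.7
```

>>> servo_tool([
  [1,[-0.0034,-0.036,0],[0,0,0]],
  [1,[0,0,0],[0,0,0]],
  [1,[0,0,0],[0,0,0]],
])

```text
time_s: 9.63
eef_pos: [514.9, -17.3, 87.5]
ee_rot: [0.0, -0.031, 1.0, -0.0]
force: [0.7, 0.8, -0.9]
grip_width: 0.265
grip_force: 29.7
```

```bash
python3 - <<'E'
from h import *
p,y,t,s=now(); print(p,y,t,s['grip_width'],s['grip_force'],s['time_s'])
x,yy=g2w(-100,-5)
plan(p,y,(x,yy,14.5,94),(x,yy,90,91),(397.1,288,90,91))
E
```

```text
[514.89897163 -17.27935564  87.45266377] 93.55793270488975 -0.9999999647354939 0.2653039179942352 29.73236471414566 9.6333
turn az -0.07  shift x -1.3 y 1.5 z 73.0
turn az 0.50  shift x 0.0 y 0.0 z -75.5
turn az 0.00  shift x 113.7 y 305.7 z 0.0
```

>>> servo_tool([
  [1,[-0.001,0.0015,0.03],[0,0,0]],
  [1,[0,0,0.03],[0,0,0]],
  [1,[0,0,0.012],[0,0,0]],
  [1,[0,0,0],[0,0,0]],
  [0.15,[0,0,0],[0,0,0]],
  [0.15,[0,0,0],[0,0,0]],
  [0.15,[0,0,0],[0,0,0]],
  [0.15,[0,0,-0.025],[0,0,0]],
  [0.15,[0,0,-0.025],[0,0,0]],
  [0.15,[0,0,-0.025],[0,0,0]],
])

```text
time_s: 10.47
eef_pos: [515.6, -14.0, 91.8]
ee_rot: [0.0, -0.033, 0.999, -0.0]
force: [0.1, 0.6, 0.9]
grip_width: 0.424
grip_force: 0.0
```

>>> servo_tool([
  [-1,[0,0,0],[0,0,0.45]],
  [-1,[0.0126,0.034,0],[0,0,0]],
  [-1,[0.0126,0.034,0],[0,0,0]],
  [-1,[0.0126,0.034,0],[0,0,0]],
  [-1,[0.0126,0.034,0],[0,0,0]],
  [-1,[0.0126,0.034,0],[0,0,0]],
  [-1,[0.0126,0.034,0],[0,0,0]],
  [-1,[0.0126,0.034,0],[0,0,0]],
  [-1,[0.0126,0.034,0],[0,0,0]],
  [-1,[0.0126,0.034,0],[0,0,0]],
])

```text
time_s: 11.3
eef_pos: [395.9, 291.4, 91.1]
ee_rot: [0.001, -0.009, 1.0, 0.0]
force: [0.6, -0.2, -0.0]
grip_width: 1.004
grip_force: 0.0
```

>>> servo_tool([
  [-1,[0,0,0],[0,0,0]],
  [-1,[0,0,0],[0,0,0]],
])

```text
time_s: 11.47
eef_pos: [396.0, 291.0, 90.8]
ee_rot: [0.0, -0.011, 1.0, 0.0]
force: [-0.5, -0.4, -0.5]
grip_width: 1.003
grip_force: 0.0
```

```bash
python3 - <<'E'
from blk import *
p,y,t,s=now(); print(p,y,t,s['grip_width'],s['time_s'])
blocks()
plan(p,y,(397.1,288,8,91))
E
```

```text
[396.01685484 291.03287401  90.81116257] 91.230188812772 -0.9999995627319267 1.0034237883103834 11.4667
px [229. 245.] 32 z 21 [404.1 288.2] [25.1 10.8] ang 82 g [-190.5  305.9]
px [339. 194.] 74 z 27 [564.8 -42.3] [27.1 24.1] ang 1 g [-53.3 -35. ]
px [305. 197.] 75 z 27 [553.4  61.3] [27.9 23.7] ang 12 g [-57.4  69.2]
px [328. 196.] 74 z 28 [555.4  -9.8] [27.8 23.3] ang 10 g [-60.4  -1.9]
px [313. 211.] 77 z 27 [512.5  36.7] [27.1 21.1] ang 1 g [-100.    47.5]
px [328. 211.] 72 z 28 [511.7 -11.5] [24. 21.] ang 1 g [-104.1   -0.5]
turn az 0.04  shift x -1.0 y -3.1 z 82.8
```

>>> servo_tool([
  [-1,[-0.001,-0.003,0.03],[0,0,0]],
  [-1,[0,0,0.03],[0,0,0]],
  [-1,[0,0,0.022],[0,0,0]],
  [-1,[0,0,0],[0,0,0]],
  [1,[0,0,0],[0,0,0]],
  [1,[0,0,0],[0,0,0]],
  [1,[0,0,0],[0,0,0]],
  [1,[0,0,0],[0,0,0]],
  [1,[0,0,0],[0,0,0]],
  [1,[0,0,0],[0,0,0]],
])

```text
time_s: 12.35
eef_pos: [398.4, 286.9, 9.3]
ee_rot: [0.001, -0.009, 1.0, 0.0]
force: [-1.1, -1.3, 7.1]
grip_width: 0.27
grip_force: 30.3
```

>>> servo_tool([
  [1,[0,0,0],[0,0,0]],
  [1,[0,0,0],[0,0,0]],
  [1,[0,0,-0.04],[0,0,0]],
  [1,[0,0,-0.04],[0,0,-0.5]],
  [1,[0,0,0],[0,0,0]],
  [1,[0,0,0],[0,0,0]],
])

```text
time_s: 12.85
eef_pos: [398.8, 287.1, 90.4]
ee_rot: [0.002, -0.035, 0.999, 0.001]
force: [-0.2, -0.8, -0.2]
grip_width: 0.268
grip_force: 29.7
```

```bash
python3 - <<'E'
from h import *
p,y,t,s=now(); print(p,y,t,s['grip_width'],s['grip_force'],s['time_s'])
x,yy=g2w(-100,-52)
plan(p,y,(x,yy,p[2],94),(x,yy,15,94))
E
```

```text
[398.81326178 287.118074    90.3872058 ] 94.04244258988241 -0.9999888645130734 0.2679096085958724 29.704505503177643 12.85
turn az 0.01  shift x -95.9 y -357.2 z 0.0
turn az 0.00  shift x 0.0 y 0.0 z 75.4
```

>>> servo_tool([
  [1,[-0.0096,-0.0357,0],[0,0,0]],
  [1,[-0.0096,-0.0357,0],[0,0,0]],
  [1,[-0.0096,-0.0357,0],[0,0,0]],
  [1,[-0.0096,-0.0357,0],[0,0,0]],
  [1,[-0.0096,-0.0357,0],[0,0,0]],
  [1,[-0.0096,-0.0357,0],[0,0,0]],
  [1,[-0.0096,-0.0357,0],[0,0,0]],
  [1,[-0.0096,-0.0357,0],[0,0,0]],
  [1,[-0.0096,-0.0357,0],[0,0,0]],
  [1,[-0.0096,-0.0357,0],[0,0,0]],
])

```text
time_s: 13.68
eef_pos: [518.3, -64.4, 87.2]
ee_rot: [-0.001, -0.035, 0.999, 0.0]
force: [0.7, 0.2, -0.0]
grip_width: 0.272
grip_force: 29.7
```

>>> servo_tool([
  [1,[0,0,0],[0,0,0]],
  [1,[0,0,0],[0,0,0]],
])

```text
time_s: 13.85
eef_pos: [518.2, -63.9, 87.1]
ee_rot: [-0.001, -0.034, 0.999, 0.0]
force: [-0.3, 0.1, 0.2]
grip_width: 0.269
grip_force: 29.8
```

```bash
python3 - <<'E'
from h import *
p,y,t,s=now(); print(p,y,t,s['grip_width'],s['grip_force'],s['time_s'])
x,yy=g2w(-100,-52)
plan(p,y,(x,yy,15.5,94))
E
```

```text
[518.24834168 -63.93748656  87.05210145] 93.85593230678296 -0.9999976450645358 0.2693693048472571 29.752552807331085 13.85
turn az -0.02  shift x -1.2 y 1.3 z 71.6
```

>>> servo_tool([
  [1,[-0.001,0.001,0.03],[0,0,0]],
  [1,[0,0,0.03],[0,0,0]],
  [1,[0,0,0.0115],[0,0,0]],
  [1,[0,0,0],[0,0,0]],
  [0.15,[0,0,0],[0,0,0]],
  [0.15,[0,0,0],[0,0,0]],
  [0.15,[0,0,0],[0,0,0]],
  [0.15,[0,0,-0.035],[0,0,0]],
  [0.15,[0,0,-0.035],[0,0,0]],
  [0.15,[0,0,-0.035],[0,0,0]],
])

```text
time_s: 14.68
eef_pos: [519.3, -61.4, 123.5]
ee_rot: [-0.0, -0.035, 0.999, 0.0]
force: [0.7, -0.6, -0.0]
grip_width: 0.424
grip_force: 0.0
```

>>> servo_tool([
  [-1,[0,0,-0.01],[0,0,1]],
  [-1,[0,0,0],[0,0,1]],
  [-1,[0,0,0],[0,0,1]],
  [-1,[0,0,0],[0,0,1]],
  [-1,[0,0,0],[0,0,1]],
  [-1,[0,0,0],[0,0,1]],
  [-1,[0,0,0],[0,0,1]],
  [-1,[0,0,0],[0,0,1]],
  [-1,[0,0,0],[0,0,1]],
  [-1,[0,0,0],[0,0,1]],
])

```text
time_s: 15.52
eef_pos: [519.6, -61.5, 132.3]
ee_rot: [0.0, 0.471, 0.882, 0.0]
force: [0.5, 0.4, 0.1]
grip_width: 1.001
grip_force: 0.0
```

>>> servo_tool([
  [-1,[0,0,-0.01],[0,0,1]],
  [-1,[0,0,0],[0,0,1]],
  [-1,[0,0,0],[0,0,1]],
  [-1,[0,0,0],[0,0,1]],
  [-1,[0,0,0],[0,0,1]],
  [-1,[0,0,0],[0,0,1]],
  [-1,[0,0,0],[0,0,1]],
  [-1,[0,0,0],[0,0,1]],
  [-1,[0,0,0],[0,0,0]],
  [-1,[0,0,0],[0,0,0]],
])

```text
time_s: 16.35
eef_pos: [519.6, -61.6, 142.2]
ee_rot: [0.0, 0.787, 0.617, 0.0]
force: [-0.8, -0.7, -0.0]
grip_width: 0.999
grip_force: 0.0
```

```bash
python3 - <<'E'
from blk import *
p,y,t,s=now(); print(p,y,t,s['grip_width'],s['time_s'],s['joints'])
c=blocks(); d=cam('side')
P=cloud(c); z=P[...,2]; bm=np.zeros((400,640),bool); bm[195:250,395:470]=1
for b,st,ce in blobs(c,bm&(z>55),20,3000): r=poly(c,b,70); print('handle',st[4],r)
Q=cloud(d); zz=Q[...,2]; m=(zz>55)&(zz<85)&(abs(Q[...,0]-475)<80)&(abs(Q[...,1]+330)<80)
for b,st,ce in blobs(d,m,20,3000): print('side handle',st[4],np.round(np.median(Q[b],0),1),poly(d,b,66)) 
h=np.array(r[0]); plan(p,y,(h[0],h[1],140,-14),(h[0],h[1],33,-14))
E
```

```text
[519.62580307 -61.55121536 142.19393854] -13.788251942951746 -0.9999998298800142 0.9993575024828929 16.35 [-3.42046469e-01  3.96396584e-01  1.62632716e+00  2.21731660e-05
  1.11828595e+00 -1.01405752e-01]
px [305. 197.] 75 z 27 [553.4  61.3] [27.9 23.7] ang 12 g [-57.4  69.2]
px [312. 211.] 70 z 27 [512.5  36.7] [27.  21.1] ang 1 g [-99.9  47.5]
handle 192 ((472.9017028808594, -328.57305908203125), (84.40232849121094, 18.047401428222656), 76.71614074707031)
side handle 26 [ 480.5 -293.3   67.3] ((481.65753173828125, -293.9603271484375), (13.531368255615234, 27.126535415649414), 47.57716751098633)
turn az 0.04  shift x -270.4 y 19.3 z 2.2
turn az 0.00  shift x 0.0 y 0.0 z 107.0
```

>>> servo_tool([
  [-1,[-0.034,0.0024,0],[0,0,0]],
  [-1,[-0.034,0.0024,0],[0,0,0]],
  [-1,[-0.034,0.0024,0],[0,0,0]],
  [-1,[-0.034,0.0024,0],[0,0,0]],
  [-1,[-0.034,0.0024,0],[0,0,0]],
  [-1,[-0.034,0.0024,0],[0,0,0]],
  [-1,[-0.034,0.0024,0],[0,0,0]],
  [-1,[-0.032,0.0024,0],[0,0,0]],
  [-1,[0,0,0],[0,0,0]],
  [-1,[0,0,0],[0,0,0]],
])

```text
time_s: 17.28
eef_pos: [472.5, -329.5, 141.5]
ee_rot: [-0.0, 0.788, 0.616, 0.0]
force: [0.3, 0.3, -0.2]
grip_width: 0.999
grip_force: 0.0
```

```bash
python3 - <<'E'
from blk import *
p,y,t,s=now(); print(p,y,t,s['time_s'])
blocks()
plan(p,y,(472.9,-328.6,31,-13.6))
E
```

```text
[ 472.51796374 -329.4667035   141.52866744] -14.007777809002318 -0.9999999243939518 17.2833
px [339. 194.] 74 z 27 [564.8 -42.3] [27.1 24.1] ang 1 g [-53.3 -35. ]
px [305. 197.] 75 z 28 [553.4  61.3] [27.9 23.7] ang 12 g [-57.4  69.2]
px [328. 197.] 75 z 28 [555.3  -9.3] [27.1 24.1] ang 1 g [-60.5  -1.4]
px [345. 210.] 74 z 28 [516.9 -59.4] [27. 21.] ang 1 g [-102.3  -48.7]
px [313. 211.] 76 z 28 [512.5  36.7] [27.1 21.1] ang 1 g [-100.    47.5]
px [328. 211.] 72 z 27 [511.7 -11.5] [24. 21.] ang 1 g [-104.1   -0.5]
turn az -0.07  shift x 0.9 y 0.2 z 110.5
```

>>> servo_tool([
  [-1,[0.001,0,0.03],[0,0,0]],
  [-1,[0,0,0.03],[0,0,0]],
  [-1,[0,0,0.03],[0,0,0]],
  [-1,[0,0,0.02],[0,0,0]],
  [-1,[0,0,0],[0,0,0]],
  [1,[0,0,0],[0,0,0]],
  [1,[0,0,0],[0,0,0]],
  [1,[0,0,0],[0,0,0]],
  [1,[0,0,0],[0,0,0]],
  [1,[0,0,0],[0,0,0]],
], squeeze=70)

```text
time_s: 18.17
eef_pos: [473.7, -327.6, 32.8]
ee_rot: [0.001, 0.788, 0.616, 0.0]
force: [0.3, 0.9, 0.5]
grip_width: 0.301
grip_force: 0.0
```

>>> servo_tool([
  [1,[0,0,0],[0,0,0]],
  [1,[0,0,0],[0,0,0]],
  [1,[0,0,0],[0,0,0]],
  [1,[0,0,0],[0,0,0]],
  [1,[0,0,0],[0,0,0]],
])

```text
time_s: 18.58
eef_pos: [473.6, -327.6, 32.7]
ee_rot: [0.001, 0.788, 0.616, 0.0]
force: [-0.8, 2.0, 6.7]
grip_width: 0.205
grip_force: 68.6
```

```bash
python3 - <<'E'
from h import *
p,y,t,s=now(); print(p,y,t,s['grip_width'],s['grip_force'],s['time_s'],s['force'])
E
```

```text
[ 473.60550196 -327.60008409   32.67821219] -13.967782063282858 -0.9999992927054185 0.20475118666332898 68.60748410224915 18.5833 [-0.83076435  1.95646548  6.66533472]
```

>>> servo_tool([
  [1,[0,0,-0.03],[0,0,0]],
  [1,[0,0,-0.03],[0,0,0]],
  [1,[0,0,-0.03],[0,0,0]],
  [1,[0,0,0],[0,0,-1]],
  [1,[0,0,0],[0,0,-1]],
  [1,[0,0,0],[0,0,-1]],
  [1,[0,0,0],[0,0,0]],
  [1,[0,0,0],[0,0,0]],
])

```text
time_s: 19.25
eef_pos: [473.2, -327.2, 121.5]
ee_rot: [-0.0, 0.683, 0.73, 0.0]
force: [0.4, 0.5, -1.9]
grip_width: 0.198
grip_force: 68.7
```

```bash
python3 - <<'E'
from blk import *
p,y,t,s=now(); print(p,y,t,s['grip_width'],s['grip_force'],s['time_s'],s['force'])
x,yy=g2w(-185,0)
plan(p,y,(x,yy,p[2],4),(x,yy,40,4))
c=cam('top'); cv2.imwrite('pics/bar.png',cv2.resize(c['pixels'][160:290,300:480,::-1],None,fx=4,fy=4,interpolation=cv2.INTER_CUBIC))
E
```

```text
[ 473.16226702 -327.21585749  121.54962107] 3.8495963483479048 -0.9999998190456293 0.1983339696217273 68.70142936706543 19.25 [ 0.4440447   0.45134457 -1.93219505]
turn az -0.03  shift x 312.8 y -20.4 z 0.0
turn az 0.00  shift x 0.0 y 0.0 z 81.5
```

View pics/bar.png

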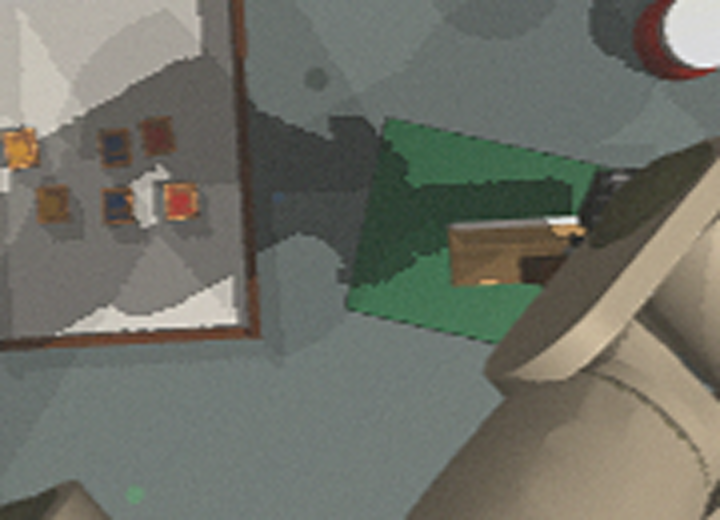

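The picture shows the bar held level, with its metal edge up (towards +x) and its left end at about crop (450,225) to (456,285). Next I'll check its lateral offset from the TCP.

```bash
python3 - <<'E'
from h import *
c=cam('top'); p,y,t,s=now(); a=np.radians(y); X=np.array([np.cos(a),np.sin(a)]);Y=np.array([-np.sin(a),np.cos(a)])
for u,v,h in ((450/4+300,227/4+160,115),(456/4+300,286/4+160,103),(450/4+300,245/4+160,103)):
    d=ray(c,u-.4,v-.4,h)[:2]-p[:2]; print('ahead %.1f left %.1f'%(d@X,d@Y))
# refined rails midline check with both cameras: inner edge points
P=cloud(c); q=cam('side'); Q=cloud(q)
for nm,C in (('top',P),('side',Q)):
  C=C.reshape(-1,3); C=C[(C[:,2]>23)&(C[:,2]<30)]; g=np.array([w2g(k) for k in C])
  for sg in (1,-1):
    w=g[(g[:,0]>-190)&(g[:,0]<-10)&(abs(g[:,1]*sg-99)<9)]; 
    if len(w)>30: print(nm,sg,len(w),np.median(w[:,1]),np.degrees(np.polyfit(w[:,0],w[:,1],1)[0]))
E
```

```text
ahead 31.7 left 83.2
ahead -9.4 left 79.2
ahead 19.1 left 81.4
top 1 154 99.23257067199717 0.025287155798243227
top -1 151 -98.89593385198782 0.031303776942179784
side 1 188 99.55795499578593 0.08170089866079179
side -1 164 -98.37718253302015 -0.10885307110962927
```

```bash
python3 - <<'E'
from h import *
p,y,t,s=now(); x,yy=g2w(-180,2.5); plan(p,y,(x,yy,p[2],4))
E
```

```text
turn az -0.02  shift x 315.4 y -15.5 z 0.0
```

>>> servo_tool([
  [1,[0.0315,-0.0015,0],[0,0,0]],
  [1,[0.0315,-0.0015,0],[0,0,0]],
  [1,[0.0315,-0.0015,0],[0,0,0]],
  [1,[0.0315,-0.0015,0],[0,0,0]],
  [1,[0.0315,-0.0015,0],[0,0,0]],
  [1,[0.0315,-0.0015,0],[0,0,0]],
  [1,[0.0315,-0.0015,0],[0,0,0]],
  [1,[0.0315,-0.0015,0],[0,0,0]],
  [1,[0.0315,-0.0015,0],[0,0,0]],
  [1,[0.0315,-0.002,0],[0,0,0]],
])

```text
time_s: 20.23
eef_pos: [435.4, -12.8, 121.9]
ee_rot: [0.0, 0.683, 0.731, 0.0]
force: [0.5, 0.0, -1.5]
grip_width: 0.206
grip_force: 68.8
```

>>> servo_tool([
  [1,[0,0,0.02],[0,0,0]],
  [1,[0,0,0],[0,0,0]],
  [1,[0,0,0],[0,0,0]],
])

```text
time_s: 20.48
eef_pos: [435.5, -14.2, 101.7]
ee_rot: [-0.001, 0.682, 0.731, -0.0]
force: [-0.2, 0.2, -1.0]
grip_width: 0.203
grip_force: 68.6
```

```bash
python3 - <<'E'
from blk import *
p,y,t,s=now(); print(p,y,t,w2g(p),s['grip_width'],s['time_s'],s['force'])
x,yy=g2w(-180,2.5); plan(p,y,(x,yy,39,4))
c=blocks(); save(c,'placing.png')
d=cam('side'); save(d,'placing_s.png')
E
```

```text
[435.48190923 -14.23612138 101.65846728] 3.992856834488423 -0.9999990256435435 [-180.31453843    2.0469713 ] 0.20276926035840903 20.4833 [-0.21123718  0.16129692 -1.00531588]
turn az -0.00  shift x 0.5 y 0.3 z 62.7
px [339. 194.] 74 z 27 [564.8 -42.3] [27.1 24.1] ang 1 g [-53.3 -35. ]
px [305. 197.] 74 z 27 [553.4  61.3] [27.9 23.7] ang 12 g [-57.4  69.2]
px [328. 196.] 74 z 27 [555.4  -9.8] [27.8 23.3] ang 10 g [-60.4  -1.9]
px [345. 210.] 74 z 28 [516.9 -59.4] [27. 21.] ang 1 g [-102.3  -48.7]
px [313. 211.] 75 z 27 [512.5  36.7] [27.1 21.1] ang 1 g [-100.    47.5]
px [328. 211.] 67 z 27 [511.7 -11.5] [24. 21.] ang 1 g [-104.1   -0.5]
```

View pics/placing_s.png

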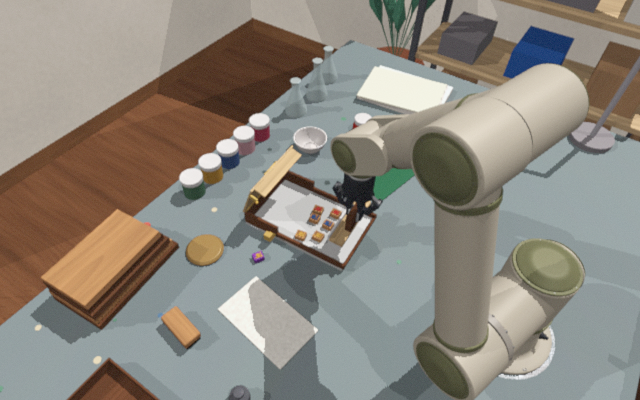

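The side view shows the bar hovering over the near end of the board at about (352,225), with all six blocks in front of it and the white board empty. I'll lower it now.

>>> servo_tool([
  [1,[0,0,0.025],[0,0,0]],
  [1,[0,0,0.02],[0,0,0]],
  [1,[0,0,0.01],[0,0,0]],
  [1,[0,0,0.004],[0,0,0]],
  [1,[0,0,0.003],[0,0,0]],
  [1,[0,0,0.001],[0,0,0]],
  [1,[0,0,0],[0,0,0]],
  [1,[0,0,0],[0,0,0]],
  [1,[0,0,0],[0,0,0]],
])

```text
time_s: 21.33
eef_pos: [436.1, -14.3, 39.4]
ee_rot: [0.001, 0.682, 0.732, 0.0]
force: [-0.1, 0.1, -1.1]
grip_width: 0.202
grip_force: 68.9
```

```bash
python3 - <<'E'
from blk import *
p,y,t,s=now(); print(p,y,t,w2g(p),s['grip_width'],s['grip_force'],s['time_s'],s['force'])
blocks()
E
```

```text
[436.063831   -14.32726179  39.35057128] 4.0254788282386444 -0.9999993673891459 [-179.74039182    1.91546009] 0.2023525409280669 68.85104298591614 21.3333 [-0.06787495  0.07536388 -1.12229958]
px [339. 194.] 73 z 28 [564.8 -42.3] [27.1 24.1] ang 1 g [-53.3 -35. ]
px [305. 197.] 75 z 27 [553.4  61.3] [27.9 23.7] ang 12 g [-57.4  69.2]
px [328. 196.] 74 z 28 [555.4  -9.8] [27.8 23.3] ang 10 g [-60.4  -1.9]
px [345. 210.] 74 z 28 [516.9 -59.4] [27. 21.] ang 1 g [-102.3  -48.7]
px [313. 211.] 77 z 27 [512.5  36.7] [27.1 21.1] ang 1 g [-100.    47.5]
px [329. 211.] 66 z 27 [511.7 -11.5] [24. 21.] ang 1 g [-104.1   -0.5]
px [346. 226.] 84 z 24 [464.5 -57. ] [17.9 62.8] ang 1 g [-154.3  -42.7]
```

>>> servo_tool([
  [1,[0,0,0.001],[0,0,0]],
  [1,[0,0.008,0],[0,0,0]],
  [1,[0,0.008,0],[0,0,0]],
  [1,[0,0.008,0],[0,0,0]],
  [1,[0,0.008,0],[0,0,0]],
  [1,[0,0.008,0],[0,0,0]],
  [1,[0,0.008,0],[0,0,0]],
  [1,[0,0.008,0],[0,0,0]],
  [1,[0,0.008,0],[0,0,0]],
  [1,[0,0.008,0],[0,0,0]],
])

```text
time_s: 22.22
eef_pos: [506.7, -9.1, 38.6]
ee_rot: [-0.001, 0.682, 0.732, -0.001]
force: [-10.7, -1.0, 14.0]
grip_width: 0.202
grip_force: 71.0
```

```bash
python3 - <<'E'
from blk import *
p,y,t,s=now(); print(p,y,t,w2g(p),s['grip_width'],s['grip_force'],s['time_s'],s['force'])
blocks()
E
```

```text
[506.73984568  -9.07485582  38.60357005] 4.059874906040342 -0.9999952706343238 [-108.87015104    2.22496191] 0.2022610954745954 71.01132988929749 22.2167 [-10.67882936  -1.00370712  13.9698592 ]
px [336. 189.] 181 z 27 [581.8 -33.5] [78.5 38.8] ang 74 g [-35.7 -27.3]
px [301. 190.] 23 z 27 [572.3  75.5] [10.7 19.2] ang 46 g [-37.6  82. ]
```

```bash
python3 - <<'E'
from blk import *
c=cam('top');d=cam('side')
a=cv2.resize(c['pixels'][130:250,280:380,::-1],(400,480),interpolation=cv2.INTER_CUBIC)
b=cv2.resize(d['pixels'][140:260,235:335,::-1],(400,480),interpolation=cv2.INTER_CUBIC)
cv2.imwrite('pics/sw1.png',np.hstack([a,b]))
E
```

```text
(no output)
```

View pics/sw1.png

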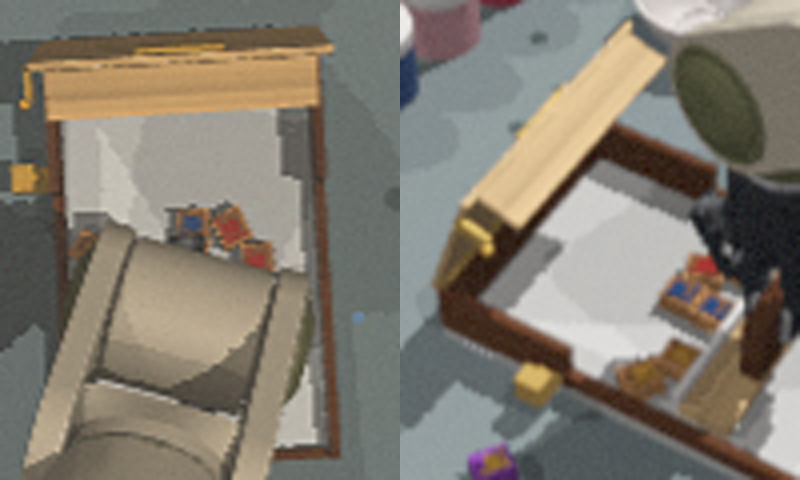

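The crops show all the blocks ahead of the bar. The blue/red group is at (205,235) in the left crop, and two ochre ones are by the left rail at (640,375) and (680,355). The lid is clear of the wrist, so I'll continue the sweep.

>>> servo_tool([
  [1,[0.001,0.006,0],[0,0,0]],
  [1,[0.001,0.006,0],[0,0,0]],
  [1,[0.001,0.006,0],[0,0,0]],
  [1,[0,0.006,0],[0,0,0]],
  [1,[0,0.006,0],[0,0,0]],
  [1,[0,0.006,0],[0,0,0]],
  [1,[0,0.006,0],[0,0,0]],
  [1,[0,0,0],[0,0,0]],
])

```text
time_s: 23.03
eef_pos: [549.8, -3.2, 38.7]
ee_rot: [0.0, 0.682, 0.732, -0.0]
force: [-2.0, 0.1, 6.8]
grip_width: 0.203
grip_force: 70.0
```

```bash
python3 - <<'E'
from blk import *
p,y,t,s=now(); print(p,y,t,w2g(p),s['grip_width'],s['grip_force'],s['time_s'],s['force'])
c=cam('top');d=cam('side')
a=cv2.resize(c['pixels'][130:250,280:380,::-1],(400,480),interpolation=cv2.INTER_CUBIC)
b=cv2.resize(d['pixels'][140:260,235:335,::-1],(400,480),interpolation=cv2.INTER_CUBIC)
cv2.imwrite('pics/sw2.png',np.hstack([a,b]))
E
```

```text
[549.75874391  -3.20104368  38.6558523 ] 4.046545584742063 -0.9999999462719373 [-65.54630826   5.08361909] 0.20269308213678128 69.97984170913696 23.0333 [-2.04160099  0.14591316  6.83141257]
```

View pics/sw2.png

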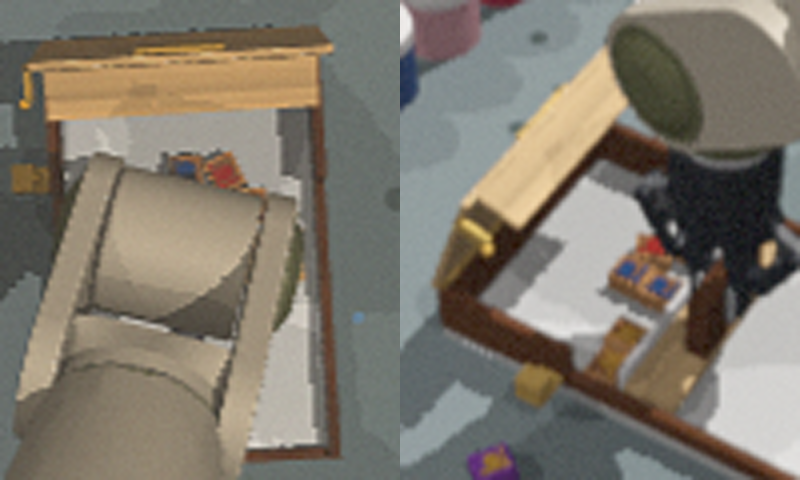

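```bash
python3 - <<'E'
from blk import *
c=cam('top');d=cam('side')
for C,(u,v) in ((c,(355,198)),(d,(427,202)),(d,(427,203))):
    P=cloud(C); print(C['pixels'][v,u],P[v,u],w2g(P[v,u]))
    
P=cloud(d); u,v=235+770//4-400//4,140+250//4; print(u,v,d['pixels'][v,u],P[v,u],w2g(P[v,u]))
for nm,C in (('t',c),('s',d)):
  P=cloud(C); g=(P[...,:2]-G0)@np.array([[np.cos(GY),-np.sin(GY)],[np.sin(GY),np.cos(GY)]])
  m=(P[...,2]>14)&(P[...,2]<34)&(abs(g[...,1])<91)&(g[...,0]>-60)&(g[...,0]<95)
  for b,s,ce in blobs(C,m,12,2000): print(nm,np.round(ce),s[4],'gmin',np.round(g[b].min(0)),'gmax',np.round(g[b].max(0)),np.median(P[b][:,2]))
E
```

```text
[173 136  89] [552.33768682 -91.14399712  18.19606603] [-69.10823785 -82.8250077 ]
[154 148 132] [216.27883041 211.09379129 522.63322817] [-383.26542942  242.11882544]
[154 145 130] [215.51687847 212.56336314 522.24728929] [-383.92301314  243.63796857]
327 202 [207 180 137] [557.10074512 -79.23345635  22.89658055] [-63.5259448  -71.27573456]
t [333. 173.] 126 gmin [-11. -56.] gmax [25. 12.] 27.266908054239664
s [296. 220.] 584 gmin [-60. -38.] gmax [34. 91.] 26.024106380550073
```

The ochre spot measures as the bar's own sole (z of about 20 at g(-69,-83)), so nothing is behind the bar. I'll continue to the mouth.

>>> servo_tool([
  [1,[0,0.006,0],[0,0,0]],
  [1,[0,0.006,0],[0,0,0]],
  [1,[0,0.006,0],[0,0,0]],
  [1,[0,0.006,0],[0,0,0]],
  [1,[0,0.006,0],[0,0,0]],
  [1,[0,0.006,0],[0,0,0]],
  [1,[0,0.006,0],[0,0,0]],
  [1,[0,0.006,0],[0,0,0]],
  [1,[0,0,0],[0,0,0]],
  [1,[0,0,0],[0,0,0]],
])

```text
time_s: 24.07
eef_pos: [597.6, 0.2, 38.7]
ee_rot: [0.001, 0.682, 0.732, 0.0]
force: [-0.9, 0.3, 4.6]
grip_width: 0.2
grip_force: 69.7
```

```bash
python3 - <<'E'
from blk import *
p,y,t,s=now(); print(p,y,t,w2g(p),s['grip_width'],s['grip_force'],s['time_s'],s['force'])
c=cam('top');d=cam('side')
a=cv2.resize(c['pixels'][130:250,280:380,::-1],(400,480),interpolation=cv2.INTER_CUBIC)
b=cv2.resize(d['pixels'][140:260,235:335,::-1],(400,480),interpolation=cv2.INTER_CUBIC)
cv2.imwrite('pics/sw3.png',np.hstack([a,b]))
E
```

```text
[5.97636079e+02 1.52642015e-01 3.86787873e+01] 4.042137090728068 -0.9999992457765758 [-17.5516588    5.08938132] 0.20027453269528597 69.69011306762695 24.0667 [-0.88335603  0.33774147  4.57603096]
```

View pics/sw3.png

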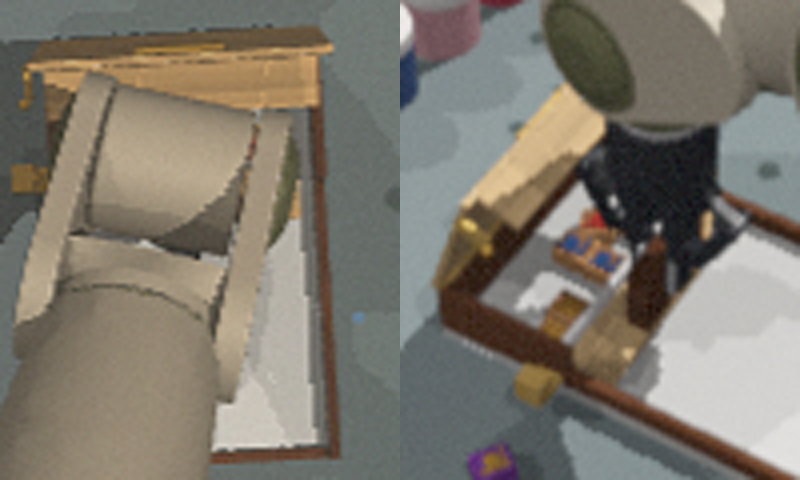

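All blocks are in the case ahead of the bar, whose edge is at +17 mm. I'll draw the bar back, lift it and carry it to the mat.

>>> servo_tool([
  [1,[0,-0.01,0],[0,0,0]],
  [1,[0,-0.02,0],[0,0,0]],
  [1,[0,-0.02,0],[0,0,0]],
  [1,[0,-0.02,0],[0,0,0]],
  [1,[0,-0.02,0],[0,0,0]],
  [1,[0,-0.01,0],[0,0,0]],
  [1,[0,0,-0.03],[0,0,0]],
  [1,[0,0,-0.03],[0,0,0]],
  [1,[0,0,-0.03],[0,0,0]],
  [1,[0,0,0],[0,0,0]],
])

```text
time_s: 25.0
eef_pos: [499.8, -7.4, 133.1]
ee_rot: [0.004, 0.682, 0.732, 0.002]
force: [0.6, -0.5, -0.0]
grip_width: 0.2
grip_force: 69.1
```

```bash
python3 - <<'E'
from blk import *
p,y,t,s=now(); print(p,y,t,w2g(p),s['grip_width'],s['grip_force'],s['time_s'],s['force'])
plan(p,y,(472.3,-314.5,p[2],-12.5))
for nm in ('top','side'):
  C=cam(nm); P=cloud(C); g=(P[...,:2]-G0)@np.array([[np.cos(GY),-np.sin(GY)],[np.sin(GY),np.cos(GY)]])
  m=(P[...,2]>17)&(P[...,2]<34)&(abs(g[...,1])<89)&(g[...,0]>-190)&(g[...,0]<92)
  for b,st,ce in blobs(C,m,12,2000): print(nm,np.round(ce),st[4],'gmin',np.round(g[b].min(0)),'gmax',np.round(g[b].max(0)),np.median(P[b][:,2]))
  if nm=='top': a=cv2.resize(C['pixels'][130:250,280:380,::-1],(400,480),interpolation=cv2.INTER_CUBIC)
  else: b2=cv2.resize(C['pixels'][140:260,235:335,::-1],(400,480),interpolation=cv2.INTER_CUBIC)
cv2.imwrite('pics/sw4.png',np.hstack([a,b2]))
E
```

```text
[499.80447896  -7.3506442  133.10794266] 4.040744894356795 -0.9999547018021372 [-115.66834863    4.42876016] 0.19953400350850917 69.13933396339417 25.0 [ 0.56651293 -0.52995701 -0.0442128 ]
turn az 2.76  shift x -305.8 y 39.6 z 0.0
top [329. 167.] 182 gmin [  6. -34.] gmax [57. 12.] 27.638637115682997
top [335. 160.] 36 gmin [ 41. -41.] gmax [ 56. -17.] 26.99560558786095
top [309. 168.] 78 gmin [17. 39.] gmax [45. 61.] 27.582293285765648
top [300. 169.] 63 gmin [18. 66.] gmax [41. 88.] 27.7654591865204
side [286. 202.] 312 gmin [  0. -43.] gmax [74. 17.] 26.933370765606167
side [277. 218.] 119 gmin [15. 38.] gmax [45. 80.] 27.142534388128475
```

View pics/sw4.png

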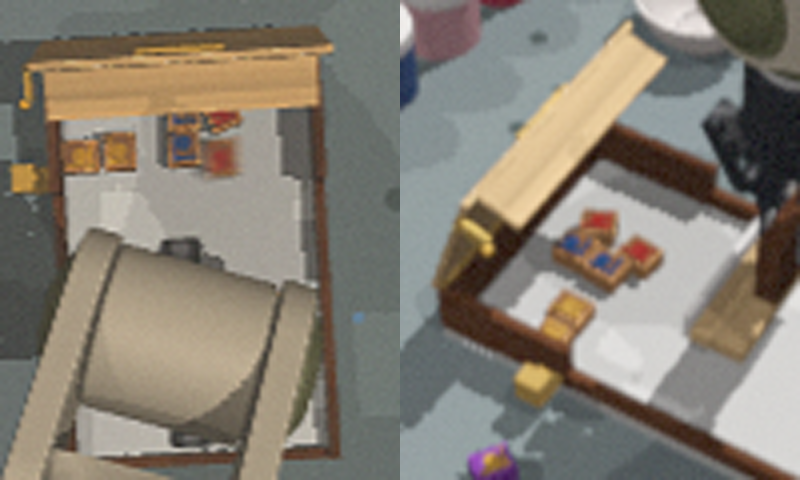

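A red block at crop (220,158) is blurred in the top view and has moved outward in the later side view, so it has just been knocked. I'll let it settle and measure it; the bar is still in hand.

>>> servo_tool([
  [1,[0,0,0],[0,0,0]],
  [1,[0,0,0],[0,0,0]],
  [1,[0,0,0],[0,0,0]],
  [1,[0,0,0],[0,0,0]],
  [1,[0,0,0],[0,0,0]],
  [1,[0,0,0],[0,0,0]],
])

```text
time_s: 25.6
eef_pos: [497.2, -6.8, 127.5]
ee_rot: [-0.0, 0.682, 0.732, -0.0]
force: [-0.4, -1.0, -1.7]
grip_width: 0.203
grip_force: 69.1
```

```bash
cat > inn.py <<'E'
from blk import *
def inside(nm):
  C=cam(nm); P=cloud(C); g=(P[...,:2]-G0)@np.array([[np.cos(GY),-np.sin(GY)],[np.sin(GY),np.cos(GY)]])
  m=(P[...,2]>17)&(P[...,2]<34)&(abs(g[...,1])<89)&(g[...,0]>-100)&(g[...,0]<92)
  for b,st,ce in blobs(C,m,12,2000): print(nm,np.round(ce),st[4],'gmin',np.round(g[b].min(0)),'gmax',np.round(g[b].max(0)),np.median(P[b][:,2]))
  return C
E
python3 - <<'E'
from inn import *
C=inside('top'); inside('side')
# red block in top
im=C['pixels'].astype(int); m=np.zeros((400,640),bool); m[150:190,320:350]=1
m&=(im[...,0]>1.8*im[...,1])
for b,st,ce in blobs(C,m,6,200): print('red',ce,st[4],w2g(ray(C,*ce,28)))
E
```

```text
top [328. 167.] 185 gmin [  3. -31.] gmax [57. 16.] 27.50586797524423
top [335. 160.] 37 gmin [ 41. -41.] gmax [ 56. -17.] 27.337682771036093
top [309. 168.] 78 gmin [17. 39.] gmax [45. 61.] 27.28901952227749
top [300. 169.] 64 gmin [17. 66.] gmax [41. 89.] 27.092637237309418
side [286. 202.] 307 gmin [  2. -42.] gmax [73. 18.] 27.199609376419676
side [277. 218.] 116 gmin [15. 37.] gmax [46. 81.] 26.788629367334348
red [335.4        158.93333333] 15 [ 52.03923442 -30.17776262]
red [331.91666667 170.95833333] 24 [ 16.0740136  -17.57660923]
```

The red block's centre is at gx of about 16 and its rear edge at about 3, too near the flap. I'll sweep it in again.

>>> servo_tool([
  [1,[0,0,0.03],[0,0,0]],
  [1,[0,0,0.03],[0,0,0]],
  [1,[0,0,0.02],[0,0,0]],
  [1,[0,0,0.008],[0,0,0]],
  [1,[0,0,0],[0,0,0]],
  [1,[0,0.016,0],[0,0,0]],
  [1,[0,0.016,0],[0,0,0]],
  [1,[0,0.016,0],[0,0,0]],
  [1,[0,0.016,0],[0,0,0]],
  [1,[0,0,0],[0,0,0]],
])

```text
time_s: 26.53
eef_pos: [563.8, -2.5, 40.6]
ee_rot: [0.001, 0.682, 0.732, 0.001]
force: [0.4, -0.9, -1.9]
grip_width: 0.202
grip_force: 69.1
```

```bash
python3 - <<'E'
from inn import *
p,y,t,s=now(); print(p,y,w2g(p),s['force'])
plan(p,y,(*g2w(-16,5),38.8,4))
E
```

```text
[563.76939895  -2.49986259  40.64406858] 4.042251476851749 [-51.52087055   4.80575825] [ 0.4177556  -0.93234574 -1.90279829]
turn az 0.01  shift x 0.2 y 35.5 z 1.8
```

>>> servo_tool([
  [1,[0,0.007,0.0015],[0,0,0]],
  [1,[0,0.007,0],[0,0,0]],
  [1,[0,0.007,0],[0,0,0]],
  [1,[0,0.007,0],[0,0,0]],
  [1,[0,0.007,0],[0,0,0]],
  [1,[0,0,0],[0,0,0]],
  [1,[0,0,0],[0,0,0]],
  [1,[0,0,0],[0,0,0]],
])

```text
time_s: 27.2
eef_pos: [596.1, 0.1, 38.4]
ee_rot: [0.0, 0.682, 0.732, 0.0]
force: [0.5, -0.9, -0.2]
grip_width: 0.204
grip_force: 69.3
```

>>> servo_tool([
  [1,[0,-0.01,0],[0,0,0]],
  [1,[0,-0.02,0],[0,0,0]],
  [1,[0,-0.02,0],[0,0,0]],
  [1,[0,-0.02,0],[0,0,0]],
  [1,[0,-0.02,0],[0,0,0]],
  [1,[0,-0.01,0],[0,0,0]],
  [1,[0,0,-0.03],[0,0,0]],
  [1,[0,0,-0.03],[0,0,0]],
  [1,[0,0,-0.03],[0,0,0]],
  [1,[0,0,0],[0,0,0]],
])

```text
time_s: 28.03
eef_pos: [498.5, -7.4, 133.6]
ee_rot: [0.004, 0.682, 0.732, 0.002]
force: [1.5, 0.0, -1.4]
grip_width: 0.203
grip_force: 69.3
```

```bash
python3 - <<'E'
from inn import *
inside('top'); inside('side')
p,y,t,s=now(); print(p,y,w2g(p),s['grip_force'])
plan(p,y,(472.3,-314.5,p[2],-12.5))
E
```

```text
top [329. 164.] 202 gmin [ 17. -44.] gmax [57. 17.] 27.699891220111482
top [309. 167.] 79 gmin [17. 39.] gmax [45. 61.] 26.73985038911763
top [300. 168.] 64 gmin [18. 66.] gmax [41. 88.] 27.476828268497094
side [284. 201.] 299 gmin [ 14. -42.] gmax [77. 21.] 27.203301847735283
side [276. 218.] 121 gmin [16. 38.] gmax [45. 79.] 27.493851288356076
[496.31112442  -6.94984323 128.81173965] 4.02976408496529 [-119.12523507    5.0722689 ] 69.32007551193237
turn az 2.75  shift x -305.5 y 43.1 z 0.0
```

All blocks now lie at gx ≥ 15. Next, the bar goes to the mat.

>>> servo_tool([
  [1,[0,0,0],[0,0,0.92]],
  [1,[0,0,0],[0,0,0.92]],
  [1,[0,0,0],[0,0,0.91]],
  [1,[-0.0305,0.0043,0],[0,0,0]],
  [1,[-0.0305,0.0043,0],[0,0,0]],
  [1,[-0.0305,0.0043,0],[0,0,0]],
  [1,[-0.0305,0.0043,0],[0,0,0]],
  [1,[-0.0305,0.0043,0],[0,0,0]],
  [1,[-0.0305,0.0043,0],[0,0,0]],
  [1,[-0.0305,0.0043,0],[0,0,0]],
])

```text
time_s: 28.97
eef_pos: [478.5, -222.8, 126.5]
ee_rot: [-0.002, 0.78, 0.626, -0.0]
force: [1.4, -0.7, -0.7]
grip_width: 0.201
grip_force: 69.2
```

>>> servo_tool([
  [1,[-0.0305,0.0043,0],[0,0,0]],
  [1,[-0.0305,0.0043,0],[0,0,0]],
  [1,[-0.0305,0.0043,0],[0,0,0]],
  [1,[0,0,0.03],[0,0,0]],
  [1,[0,0,0.03],[0,0,0]],
  [1,[0,0,0],[0,0,0]],
  [1,[0,0,0],[0,0,0]],
])

```text
time_s: 29.55
eef_pos: [471.4, -313.0, 66.5]
ee_rot: [-0.003, 0.78, 0.626, -0.0]
force: [0.8, -0.1, -0.3]
grip_width: 0.2
grip_force: 69.0
```

```bash
python3 - <<'E'
from inn import *
p,y,t,s=now(); print(p,y,s['grip_force'])
plan(p,y,(472.3,-314.5,33,-12.5))
E
```

```text
[ 471.44940992 -312.99270364   66.50066096] -12.472567269828199 68.96003365516663
turn az 0.00  shift x -1.3 y 1.2 z 33.5
```

>>> servo_tool([
  [1,[-0.001,0.001,0.02],[0,0,0]],
  [1,[0,0,0.009],[0,0,0]],
  [1,[0,0,0.004],[0,0,0]],
  [1,[0,0,0.001],[0,0,0]],
  [1,[0,0,0],[0,0,0]],
  [1,[0,0,0],[0,0,0]],
])

```text
time_s: 30.05
eef_pos: [473.6, -315.4, 35.2]
ee_rot: [0.001, 0.78, 0.626, 0.0]
force: [-0.5, 0.0, -1.9]
grip_width: 0.202
grip_force: 69.2
```

>>> servo_tool([
  [-1,[0,0,0],[0,0,0]],
  [-1,[0,0,0],[0,0,0]],
  [-1,[0,0,0],[0,0,0]],
  [-1,[0,0,0],[0,0,0]],
  [-1,[0,0,-0.02],[0,0,0]],
  [-1,[0,0,-0.035],[0,0,0]],
  [-1,[0,0,-0.035],[0,0,0]],
  [-1,[0,0,-0.035],[0,0,0]],
  [-1,[0,0,-0.035],[0,0,0]],
  [-1,[0,0,-0.035],[0,0,0]],
])

```text
time_s: 30.88
eef_pos: [473.0, -315.0, 231.3]
ee_rot: [0.0, 0.78, 0.626, -0.0]
force: [0.1, -0.7, 0.1]
grip_width: 1.001
grip_force: 0.0
```

```bash
python3 - <<'E'
from inn import *
p,y,t,s=now(); print(p,y,s['grip_force'],s['joints'])
C=inside('top')
# lid angle: points on lid's inner/outer faces, from the side camera
P=cloud(C); g=(P[...,:2]-G0)@np.array([[np.cos(GY),-np.sin(GY)],[np.sin(GY),np.cos(GY)]]); z=P[...,2]
m=(abs(g[...,1])<80)&(g[...,0]>20)&(g[...,0]<140)&(z>60)
pts=np.c_[g[m][:,0],z[m]]
for lo in range(60,190,15):
    k=pts[(pts[:,1]>=lo)&(pts[:,1]<lo+15)]
    if len(k): print(lo,len(k),np.round(np.percentile(k[:,0],[2,50,98])))
E
```

```text
[ 472.98410606 -314.97785541  231.32127248] -12.46958448054069 0.0 [-7.93594237e-01  4.08633368e-01  1.36281288e+00 -3.94932432e-05
  1.36980432e+00 -5.75951024e-01]
top [329. 164.] 204 gmin [ 17. -44.] gmax [57. 17.] 27.081442777096917
top [309. 167.] 77 gmin [18. 39.] gmax [45. 61.] 27.056458033157664
top [300. 168.] 64 gmin [18. 66.] gmax [41. 88.] 27.42362076920473
60 37 [106. 108. 111.]
75 43 [100. 102. 105.]
90 31 [ 95.  97. 100.]
105 28 [90. 93. 95.]
120 28 [85. 87. 90.]
135 256 [38. 45. 87.]
150 731 [43. 63. 82.]
```

```bash
python3 - <<'E'
from inn import *
p,y,t,s=now()
plan(p,y,(*g2w(115,0),231,4),(*g2w(115,0),142,4))
q=None
for th in (1.3,1.1,.9,.7,.5,.35,.2,.1,.05,0,-.03):
    r=94+6*(1-max(th,0)/1.23); X=108-r*np.cos(th)+10*np.sin(th)+14.5; Z=50+r*np.sin(th)+10*np.cos(th)
    print(th,'gx %.1f z %.1f'%(X,Z), '' if q is None else 'dy %.1f dz %.1f'%(X-q[0],q[1]-Z)); q=(X,Z)
E
```

```text
turn az -2.74  shift x 302.3 y 277.3 z 7.7
turn az 0.00  shift x 0.0 y 0.0 z 89.0
1.3 gx 107.1 z 142.9 
1.1 gx 88.5 z 138.9 dy -18.6 dz 4.0
0.9 gx 70.9 z 131.1 dy -17.6 dz 7.8
0.7 gx 55.1 z 119.9 dy -15.8 dz 11.2
0.5 gx 41.7 z 105.5 dy -13.4 dz 14.3
0.35 gx 33.6 z 93.1 dy -8.1 dz 12.5
0.2 gx 27.4 z 79.5 dy -6.2 dz 13.6
0.1 gx 24.5 z 69.9 dy -3.0 dz 9.6
0.05 gx 23.4 z 65.0 dy -1.1 dz 4.9
0 gx 22.5 z 60.0 dy -0.9 dz 5.0
-0.03 gx 22.2 z 57.0 dy -0.3 dz 3.0
```

>>> servo_tool([
  [1,[0,0,0],[0,0,-0.91]],
  [1,[0,0,0],[0,0,-0.91]],
  [1,[0,0,0],[0,0,-0.92]],
  [1,[0.03,0.0275,0],[0,0,0]],
  [1,[0.03,0.0275,0],[0,0,0]],
  [1,[0.03,0.0275,0],[0,0,0]],
  [1,[0.03,0.0275,0],[0,0,0]],
  [1,[0.03,0.0275,0],[0,0,0]],
  [1,[0.03,0.0275,0],[0,0,0]],
  [1,[0.03,0.0275,0],[0,0,0]],
])

```text
time_s: 31.77
eef_pos: [651.7, -90.5, 229.3]
ee_rot: [0.0, 0.682, 0.731, 0.0]
force: [0.9, 0.0, 1.3]
grip_width: 0.002
grip_force: 0.0
```

>>> servo_tool([
  [1,[0.03,0.0275,0],[0,0,0]],
  [1,[0.03,0.0275,0],[0,0,0]],
  [1,[0.03,0.0275,0],[0,0,0]],
  [1,[0,0,0],[0,0,0]],
  [1,[0,0,0],[0,0,0]],
  [1,[0,0,0],[0,0,0]],
])

```text
time_s: 32.27
eef_pos: [726.6, 2.8, 228.8]
ee_rot: [-0.0, 0.682, 0.731, -0.0]
force: [-0.7, 0.1, -0.1]
grip_width: -0.002
grip_force: 0.0
```

```bash
python3 - <<'E'
from inn import *
p,y,t,s=now(); print(p,y,t,w2g(p),s['joints'],s['force'],s['grip_width'])
plan(p,y,(*g2w(115,0),142,4))
E
```

```text
[726.62023531   2.76868865 228.82323981] 3.9673545185949117 -0.9999997244991516 [111.30078491  -1.29842453] [-1.56824758e-01  8.11999317e-01  7.08989980e-01 -3.12820174e-04
  1.62127670e+00 -2.26083892e-01] [-0.68546975  0.09599952 -0.06949237] -0.0016776032338650798
turn az -0.01  shift x 1.3 y 3.7 z 86.8
```

>>> servo_tool([
  [1,[0.001,0.004,0],[0,0,0]],
  [1,[0,0,0.02],[0,0,0]],
  [1,[0,0,0.025],[0,0,0]],
  [1,[0,0,0.025],[0,0,0]],
  [1,[0,0,0.016],[0,0,0]],
  [1,[0,0,0],[0,0,0]],
  [1,[0,-0.007,0],[0,0,0]],
  [1,[0,-0.007,0.001],[0,0,0]],
  [1,[0,-0.006,0.002],[0,0,0]],
  [1,[0,-0.006,0.002],[0,0,0]],
])

```text
time_s: 33.1
eef_pos: [705.0, 1.6, 140.7]
ee_rot: [0.001, 0.683, 0.731, 0.001]
force: [0.6, -0.6, 1.1]
grip_width: -0.001
grip_force: 0.3
```

```bash
python3 - <<'E'
from inn import *
p,y,t,s=now(); print(p,y,t,w2g(p),s['joints'],s['force'],s['grip_width'])
for q in ((88.5,138.9),(70.9,131.1)): plan(p,y,(*g2w(q[0],0),q[1],4))
E
```

```text
[705.04057165   1.56553342 140.66126843] 3.8989352223854503 -0.999994982568845 [89.68976036 -0.99332769] [-1.63477059e-01  7.90213579e-01  9.72728576e-01 -4.01998305e-05
  1.37548296e+00 -2.31517401e-01] [ 0.58494405 -0.63926194  1.13917339] -0.0007171126894613022
turn az -0.02  shift x 1.0 y -1.2 z 1.8
turn az -0.02  shift x 1.0 y -18.8 z 9.6
```

>>> servo_tool([
  [1,[0,-0.006,0.003],[0,0,0]],
  [1,[0,-0.006,0.003],[0,0,0]],
  [1,[0,-0.006,0.003],[0,0,0]],
  [1,[0,-0.005,0.0035],[0,0,0]],
  [1,[0,-0.005,0.004],[0,0,0]],
  [1,[0,-0.005,0.004],[0,0,0]],
  [1,[0,-0.005,0.0045],[0,0,0]],
  [1,[0,-0.0045,0.005],[0,0,0]],
  [1,[0,-0.0045,0.005],[0,0,0]],
  [1,[0,0,0],[0,0,0]],
])

```text
time_s: 33.93
eef_pos: [656.9, -0.8, 102.3]
ee_rot: [-0.001, 0.682, 0.731, -0.001]
force: [0.7, -1.0, -0.1]
grip_width: -0.001
grip_force: 0.4
```

```bash
python3 - <<'E'
from inn import *
p,y,t,s=now(); print(p,y,t,w2g(p),s['force'])
for q in ((41.7,105.5),(33.6,93.1),(27.4,79.5)): plan(p,y,(*g2w(q[0],0),q[1],4))
d=cam('side'); cv2.imwrite('pics/lid.png',cv2.resize(d['pixels'][100:270,210:400,::-1],None,fx=3,fy=3,interpolation=cv2.INTER_CUBIC))
E
```

```text
[656.87090634  -0.83786423 102.30708171] 3.9520084950633168 -0.9999981663733964 [ 4.14697814e+01 -3.07247901e-02] [ 0.73310911 -1.04597607 -0.10048296]
turn az -0.01  shift x 0.0 y 0.2 z -3.2
turn az -0.01  shift x 0.0 y -7.9 z 9.2
turn az -0.01  shift x 0.0 y -14.1 z 22.8
```

View pics/lid.png

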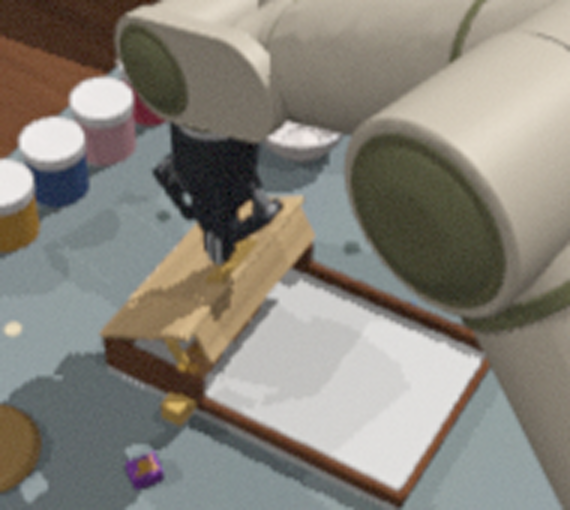

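The side crop shows the lid about half shut under the fingertips at (220,265), and the board is clear. I'll continue down.

>>> servo_tool([
  [1,[0,-0.004,0.005],[0,0,0]],
  [1,[0,-0.004,0.006],[0,0,0]],
  [1,[0,-0.003,0.006],[0,0,0]],
  [1,[0,-0.003,0.006],[0,0,0]],
  [1,[0,-0.0015,0.005],[0,0,0]],
  [1,[0,-0.0015,0.004],[0,0,0]],
  [1,[0,-0.001,0.004],[0,0,0]],
  [1,[0,-0.001,0.003],[0,0,0]],
  [1,[0,0,0.003],[0,0,0]],
  [1,[0,0,0],[0,0,0]],
])

```text
time_s: 34.82
eef_pos: [638.5, -1.9, 60.5]
ee_rot: [-0.001, 0.682, 0.731, -0.0]
force: [1.4, 0.3, 1.4]
grip_width: -0.001
grip_force: 0.8
```

```bash
python3 - <<'E'
from inn import *
p,y,t,s=now(); print(p,y,t,w2g(p),s['force'])
E
```

```text
[638.52946305  -1.93485     60.48350189] 3.97309012958672 -0.9999990242056839 [23.09649507  0.15439605] [1.39833692 0.320233   1.36545432]
```

>>> servo_tool([
  [1,[0,0,0.001],[0,0,0]],
  [1,[0,0,0.001],[0,0,0]],
  [1,[0,0,0.001],[0,0,0]],
  [1,[0,0,0],[0,0,0]],
  [1,[0,0,0],[0,0,0]],
])

```text
time_s: 35.23
eef_pos: [638.5, -1.9, 58.4]
ee_rot: [-0.001, 0.682, 0.731, -0.0]
force: [-4.4, 1.1, 4.9]
grip_width: 0.001
grip_force: 2.6
```

>>> servo_tool([
  [1,[0,0,0.001],[0,0,0]],
  [1,[0,0,0.001],[0,0,0]],
  [1,[0,0,0],[0,0,0]],
])

```text
time_s: 35.48
eef_pos: [638.4, -2.0, 56.6]
ee_rot: [-0.001, 0.682, 0.731, -0.001]
force: [-5.8, 1.3, 8.6]
grip_width: 0.002
grip_force: 4.3
```

>>> servo_tool([
  [1,[0,0,0.001],[0,0,0]],
  [1,[0,0,0.001],[0,0,0]],
  [1,[0,0,0],[0,0,0]],
])

```text
time_s: 35.73
eef_pos: [638.4, -2.0, 55.0]
ee_rot: [-0.001, 0.682, 0.731, -0.001]
force: [-8.0, 0.5, 11.4]
grip_width: 0.003
grip_force: 5.8
```

>>> servo_tool([
  [1,[0,0,0.001],[0,0,0]],
  [1,[0,0,0.001],[0,0,0]],
  [1,[0,0,0.001],[0,0,0]],
  [1,[0,0,0],[0,0,0]],
])

```text
time_s: 36.07
eef_pos: [638.3, -2.0, 52.6]
ee_rot: [-0.001, 0.682, 0.731, -0.001]
force: [-10.4, 1.3, 15.9]
grip_width: 0.002
grip_force: 8.1
```

```bash
python3 - <<'E'
from inn import *
p,y,t,s=now(); print(p,w2g(p),s['force'])
d=cam('side'); P=cloud(d); g=(P[...,:2]-G0)@np.array([[np.cos(GY),-np.sin(GY)],[np.sin(GY),np.cos(GY)]]); z=P[...,2]
for sg in (1,-1):
  m=(g[...,1]*sg>45)&(g[...,1]*sg<100)&(g[...,0]>5)&(g[...,0]<105)&(z>40)&(z<110)
  k=np.polyfit(g[m][:,0],z[m],1); print(sg,m.sum(),'slope->angle',-np.arctan(k[0]),'z at 0',k[1])
cv2.imwrite('pics/lid2.png',cv2.resize(d['pixels'][100:270,210:400,::-1],None,fx=3,fy=3,interpolation=cv2.INTER_CUBIC))
E
```

```text
[638.33331285  -1.97721336  52.56184751] [22.89786757  0.12581863] [-10.43892202   1.25646585  15.91509896]
1 568 slope->angle -0.08144048839899484 z at 0 47.995388115458425
-1 46 slope->angle -0.09323913722860061 z at 0 48.0903275166521
```

View pics/lid2.png

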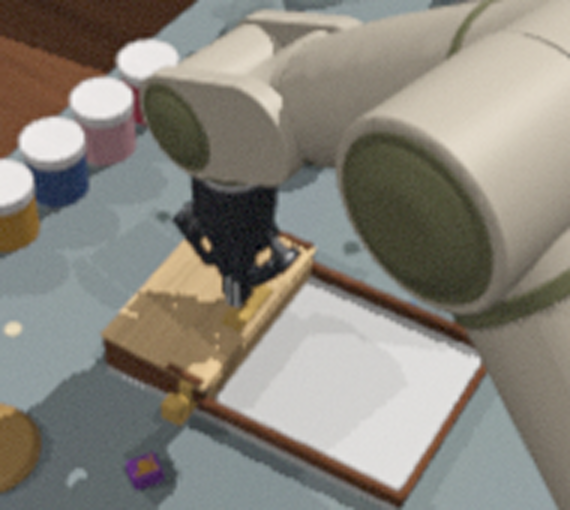

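The fingers bear on the lid just behind the brass plate at (235,290). The lid looks flat and even over-pressed, so I'll ease off and measure.

>>> servo_tool([
  [1,[0,0,-0.005],[0,0,0]],
  [1,[0,0,-0.01],[0,0,0]],
  [1,[0,0,-0.03],[0,0,0]],
  [1,[0,0,-0.04],[0,0,0]],
  [1,[0,0,-0.04],[0,0,0]],
  [1,[0,-0.04,-0.02],[0,0,0]],
  [1,[0,-0.04,0],[0,0,0]],
  [1,[0,-0.04,0],[0,0,0]],
  [1,[0,-0.04,0],[0,0,0]],
  [1,[0,-0.04,0],[0,0,0]],
])

```text
time_s: 36.95
eef_pos: [440.1, -15.5, 194.8]
ee_rot: [0.0, 0.682, 0.731, 0.0]
force: [-0.0, -0.5, 1.4]
grip_width: 0.003
grip_force: 0.0
```

```bash
python3 - <<'E'
from inn import *
p,y,t,s=now(); print(p,w2g(p),s['force'],s['time_s'])
c=cam('top'); save(c,'final.png')
for C in (c,cam('side')):
  P=cloud(C); g=(P[...,:2]-G0)@np.array([[np.cos(GY),-np.sin(GY)],[np.sin(GY),np.cos(GY)]]); z=P[...,2]
  m=(abs(g[...,1])<95)&(abs(g[...,1])>35)&(g[...,0]>8)&(g[...,0]<103)&(z>44)&(z<110)
  k=np.polyfit(g[m][:,0],z[m],1); print(m.sum(),'angle',-np.arctan(k[0]),'z0',k[1],'z108',k[1]+108*k[0])
  im=C['pixels'].astype(int)
P=cloud(c);z=P[...,2]; im=c['pixels'].astype(int)
bm=np.zeros((400,640),bool); bm[185:260,385:480]=1
for b,st,ce in blobs(c,bm&(z>55),20,3000): r=poly(c,b,70); print('handle',st[4],r,np.percentile(z[b],90))
E
```

```text
[440.13947415 -15.48716986 194.81000725] [-175.75558783    0.47407502] [-0.04991719 -0.53511647  1.40737536] 36.95
1292 angle 0.02173359082269481 z0 58.87442552137844 z108 56.52682807247495
1016 angle 0.02217505104419306 z0 59.20403463992392 z108 56.80873649865481
handle 187 ((471.5984802246094, -316.6286315917969), (83.33882904052734, 18.190567016601562), 77.53141021728516) 72.48183924778101
```

View pics/final.png

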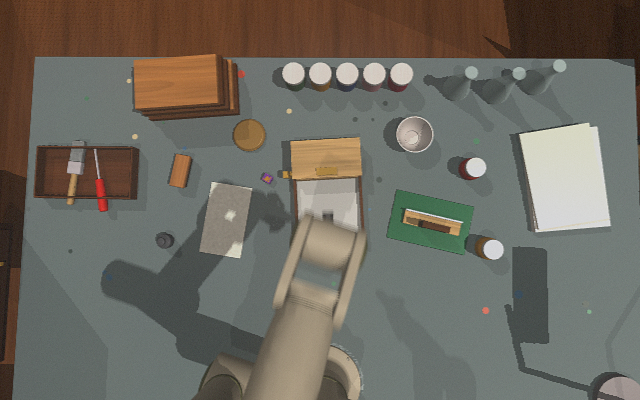

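The final picture shows the lid shut (0.022 rad), the bar mid-mat at (432,222), and the bystanders in place. I'll wait a moment, re-check the lid and hand in.

>>> servo_tool([
  [1,[0,0,0],[0,0,0]],
  [1,[0,0,0],[0,0,0]],
  [1,[0,0,0],[0,0,0]],
  [1,[0,0,0],[0,0,0]],
  [1,[0,0,0],[0,0,0]],
  [1,[0,0,0],[0,0,0]],
  [1,[0,0,0],[0,0,0]],
  [1,[0,0,0],[0,0,0]],
])

```text
time_s: 37.72
eef_pos: [442.3, -15.6, 194.8]
ee_rot: [-0.0, 0.682, 0.731, -0.0]
force: [0.5, 0.0, 1.6]
grip_width: 0.0
grip_force: 0.0
```

```bash
python3 - <<'E'
from inn import *
C=cam('side'); P=cloud(C); g=(P[...,:2]-G0)@np.array([[np.cos(GY),-np.sin(GY)],[np.sin(GY),np.cos(GY)]]); z=P[...,2]
m=(abs(g[...,1])<95)&(abs(g[...,1])>35)&(g[...,0]>8)&(g[...,0]<103)&(z>44)&(z<110)
k=np.polyfit(g[m][:,0],z[m],1); a=-np.arctan(k[0]); print(a)
if a<.045: print(finish_job())
E
```

```text
0.024792067862024605
the job is handed in; nothing more can be done
None
```

I handed the job in at about 38 s of the 200 s: all six blocks are in the case (one knocked block was swept in again), the lid is shut at about 0.02 rad, and the bar stands mid-mat; the hand-in returned no verdict.

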